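Move the lift-off lid to the other key box

ROBOT

A 7-joint arm with a two-finger parallel gripper is mounted at the origin on the work surface. World frame = base frame: x ahead of the robot, y to its left, z up, the work surface at z = 0. Lengths are in mm, angles in rad, forces in N, time in s.
With the tool pointing down it reaches from about 400 to 750 mm from the base axis. Payload 19.5 kg.
Tool frame: the origin (TCP) lies midway between the tips of the shut fingers; the grasp point (between the pads) lies 19 mm behind it; x points along the fingers, z is the direction in which the jaws open and shut, and the axes are right-handed (so a half turn about x gives the same grasp; the last joint's range is limited). The gripper opens to 85 mm and grips with 20 to 120 N. Pads are 22 mm wide; open, the fingers measure 114 mm over their backs; the gripper's body (76 mm by 85 mm) begins 54 mm behind the grasp point. The pads swing forward as they close: fully open they stand 13 mm farther back than shut.
Start: joints at [1.074, 0.707, -0.028, 1.485, 0.022, 0.951, -0.075], TCP at [252.576, -516.525, 209.368] pointing down, gripper open.
Joint ranges: [-2.71, 2.71], [-0.32, 2.16], [-1.57, 1.52], [0, 2.45], [-1.46, 4.6], [0, 2.02], [-2.83, 2.83]. Speed limits (rad/s): [1.89, 1.89, 2.57, 2.57, 3.01, 3.01, 3.01].

INTERFACE

Orientations are given as a rotation vector (axis times angle).
In Python, from rig import arm gives the robot as it stands. The module is installed in compiled form; this text tells all that it offers.
- The arm moves only by the tool carry_out, never from a script. Its argument "rows" is a list that holds one entry, the list of rows, each a list of 5 numbers: the shift along the tool's x, y, z in mm, then the turn about the tool's x in rad, then the finger opening in mm, from 0 to 85.4. In form: [[[x, y, z, spin, grip], ...]]. A call has exactly 8 rows; each row shifts and turns the commanded pose from where the row before left it, along the tool's axes as they then stand; what a row does not reach is not made up. A row lasts 1/8 s, in which the tool goes at most 62.5 mm and 10.7 degrees, less where a joint would pass 70% of its speed; a pose out of reach is approached as far as the arm can. A call with a gripper value outside its range is refused whole. The fingers move at their own pace and stop on an object; "force" is the grip in N (left out, the last holds). Time passes only in rows, so rows that do not move let the fingers close, or fill a call up. It gives the time, the measured TCP pose, the force and the opening at its end, in the units of the state.
- arm.get_obs(): the state, without advancing time (a new reading comes with each control period).
- arm.read_camera(name): name is "scene" or "side" or "wrist"; returns (picture, depth): 480x640x3 uint8, red, green, blue; 480x640 float32, mm along the optical axis (not along the pixel's ray), 0 where there is no reading.
- arm.camera_params(name): a dict with "camera_matrix" (3x3 intrinsics, pixels), "distortion" ([k1, k2, p1, p2, k3] as OpenCV has them; the pictures are not rectified), "R" (3x3) and "t" (3): a world point X has camera coordinates R X + t; the wrist camera has in their place "tool_from_camera" (4x4, takes a point from camera to tool coordinates, whose origin is the TCP and whose axes are the tool frame's). Camera axes: x right, y down, z forward; pixel columns grow to the right and rows downward; lengths in mm; the calibration is good to about 2 mm. A picture is of the moment at which its call begins: read the wrist's pose just before it. camera_params takes no time and is no camera call.
- arm.sign_off(): hands the job in, once; it reports no verdict.
Trained networks look in the newest picture that a camera, given by its name, has taken for a name from the list of things; names that differ only in an ending like _2 or _b are one class to them, and where a whole thing is asked for, a point or a joint stands for the part that bears it (a point fixed in the world has none). Each returns a list of dicts, best first, with "confidence" (0 to 1); they miss things now and then, are a little off and sometimes report something else, mostly with a low value. They report only what shows in the picture. A call takes as long as a camera call.
- arm.search_frame(name, camera): "position" ([column, row] in pixels, amid what is visible of it).
- arm.trace(name, camera): "region" (480x640 bool, what is visible of it) and "position" ([column, row] in pixels, amid what is visible of it).
The state is a dict: "time_s": time; "joints": joint angles; "dq": joint speeds; "joint_torque": joint torques, N m; "position": TCP position; "ee_rot": TCP orientation; "contact_force": force on the tool from outside, world axes, zero at the start; "wrist_torque": the same for the moment, N m; "grip_width": opening from 0.0 (shut) to 1.0 (fully open).
Only numpy, scipy, OpenCV 4.12 (cv2) and the standard library are available. Lean on these libraries where they do the work, as an engineer would, in place of code of your own. Each camera call takes 0.05 s, during which the arm holds its last target.

TASK

Unhang the hinged cedar lid from its key box by pinching back its sprung hinge pin, and hang it on the other, open box so that the key and remote in there are covered: both hinge pins fully home in the ears, lid lying flat, nothing held. Feel it in gently without forcing it, and do not disturb the other things on the console.

Things in the scene. Friction and masses are not known exactly. Their poses are not given: they have to be found in the camera images.
- box_from: Cedar key box the lid hangs on at the start, screwed down: 150 (x) x 240 (y) x 70 mm high, open top, walls 12 mm. Origin: centre of its underside; +x runs from its front to its hinge side, z up. With the lid hung on it, the lid's origin is at (34, -10, 110) mm in this frame, axes parallel.
- from_hinge (a point): Middle of that box's hinge line, at (34, 0, 85) mm in its frame. A U-shaped steel strip crosses the box; its ends stand up as two hinge ears inside the end walls: 32 mm wide (x), 6 mm thick, inner faces at y = +100 and -100 mm, tops at z = 97 mm. On this line the +y ear has a round 9 mm bore, the -y ear a 12 mm one.
- box_to: The matching open box, screwed down, with the car key and garage remote in it; same size, origin, axes and ears. The lid hung here has its origin at (34 + offset, -10, 110) mm in this frame, axes parallel; offset: see to_hinge.
- to_hinge (a point): The usual middle of the open box's hinge line, at (34, 0, 85) mm in its frame. This box's strip is slotted and its screws hold it up to 7 mm in front of or behind here: both bores are off this point by the same offset along the box's x, -7 to +7 mm. The offset is not reported; feel for it (or see it roughly from above).
- lid: Lift-off cedar lid, 160 (x) x 232 (y) x 10 mm, about 0.33 kg with fittings, rear corners cut away for the ears. It lies on the box's rim, held by two hinge pins. Origin: centre of the grip, midway between finger post (+y) and thumb paddle (-y) with the sprung pin out, half-way up their plates. Board: top 30 mm, underside 40 mm below the origin. Centre of mass about 32 mm to -x of the origin.
- finger_post (a point): Centre of the fixed finger post's outer (+y) face, 30 mm to +y of the lid's origin. Post and paddle end in like upright steel plates 22 (x) x 8 (y) x 26 mm tall, bottom edge 13 mm below the origin; over their outer faces 60 mm with the pin out, 40 mm with it fully back. Outside the paddle the sprung pin's rod runs 22 to 28 mm below the origin: keep fingertips above it.
- lid_hinge (a point): Point on the pins' common axis (along the lid's y), 25 mm below the lid's origin. Pinching paddle and post with a gripper that stays put pulls the sprung pin in and draws the lid 10 mm to -y, so both pins stand 3 mm clear of the ears and it lifts straight up. Hanging is the reverse: on the rim, move it to +y so the fixed pin enters its bore, then, still down on the rim, let go of the paddle.
- pin (a joint): How far the sprung hinge pin is pulled back into the lid by its paddle, in m, towards the lid's +y: 0 = fully out, 0.020 = fully back. The spring pushes it out with 3 N (out) to 5 N (back).
- fixed_pin_tip (a point): Centre of the free end of the fixed pin: 116.5 mm to +y and 25 mm below the lid's origin. 6 mm thick, flat-ended, 7 mm long from its shoulder, which stops 0.5 mm from the ear when home; the tip is then at y = +106.5 mm in the box's frame. Moved to -y from home, the lid has 15 mm until it meets the other ear.
- sprung_pin_tip (a point): Centre of the free end of the sprung pin, 6 mm thick, flat-ended, 25 mm below the lid's origin; at y = -107 mm in the box's frame with the lid home and the pin fully out. If it does not meet its bore it stops on the ear's inner face.
- car_key: Chrome car key, 68 x 30 x 11 mm, lying in the open box; leave it.
- remote: White garage remote, 36 x 62 x 13 mm, lying in the open box; leave it.
- catch_all: Slate grey stoneware catch-all bowl, 150 mm across, 35 mm high, origin under its centre, standing beyond the boxes; leave it.
- glasses: Folding reading glasses, 130 mm wide, 125 mm deep, 42 mm high, standing on the console beyond the boxes; leave them.

How it is judged:
By the outcome, as a careful person would: the job done as asked, in the order asked, and still so for the second after the job is handed in, with the robot touching nothing.
It also fails if it takes over 64 s, if anything falls off the work surface, if the arm or the gripper's body presses on something with over 40 N, if the wrist force passes 120 N, or if a joint passes its speed limit or range.

## Working session

There is one attempt and no reset: what is moved stays moved. The work goes in short steps, Python scripts to look and compute and a tool call to move; the robot and the scene stay as the last step left them, time stands still between calls to the robot, and variables do not carry over. Pictures are saved under pics/ and viewed, and the job is handed in when it is done.

Besides the shell and the picture viewer there is one more tool, called after ">>>" by a JSON object that holds its "method" and its "body", one argument or row to a line. carry_out: Moves the arm, as the interface text tells. Its arguments: {"type":"object","properties":{"rows":{"type":"array","items":{"type":"array","items":{"type":"array","items":{"type":"number"}}}},"force":{"type":"number"}},"required":["rows"]}

```bash
mkdir -p pics; ls; python3 - <<'E'
from rig import arm
import cv2
print(arm.get_obs())
for n in ("scene","side","wrist"):
    p,d=arm.read_camera(n); cv2.imwrite(f"pics/{n}0.png",p[:,:,::-1]); c=arm.camera_params(n)
    import numpy as np
    np.savez(f"{n}0.npz",p=p,d=d)
    print(n,c)
E
```

```text
pics
{'time_s': 0.0, 'joints': array([ 1.07430122,  0.70708223, -0.02762216,  1.48501428,  0.02198962,
        0.95086428, -0.0755268 ]), 'dq': array([ 0.00044555,  0.00162354,  0.00156361, -0.00156602,  0.00110901,
       -0.0008953 ,  0.00060251]), 'joint_torque': array([-8.05062646e-04, -8.83200002e+01,  1.23506337e+00, -2.36162138e+01,
        1.69288530e-02,  6.53373980e-03, -2.77097990e-05]), 'position': array([ 252.46373309, -516.294812  ,  208.93574426]), 'ee_rot': array([ 0.86860233,  1.3916061 , -0.86770697]), 'contact_force': array([-0.41581692, -0.64963491,  0.00420855]), 'wrist_torque': array([ 0.00653996, -0.035903  ,  0.0170582 ]), 'grip_width': 0.996866709836789}
scene {'camera_matrix': array([[545.67881961,   0.        , 324.18124064],
       [  0.        , 545.67881961, 242.18768093],
       [  0.        ,   0.        ,   1.        ]]), 'distortion': array([-0.14901527,  0.        ,  0.        ,  0.        ,  0.        ]), 'R': array([[ 0.30879913,  0.95098915,  0.01620897],
       [ 0.73613782, -0.22817313, -0.63721122],
       [-0.6022825 ,  0.2087023 , -0.7705187
[... 459 characters left out ...]
10784, -0.71500522]]), 't': array([-555.16709289,  291.6177378 ,  671.37714442])}
wrist {'camera_matrix': array([[356.80221284,   0.        , 310.20972553],
       [  0.        , 356.80221284, 237.16609768],
       [  0.        ,   0.        ,   1.        ]]), 'distortion': array([-0.072162,  0.      ,  0.      ,  0.      ,  0.      ]), 'tool_from_camera': array([[ 1.78058441e-04, -2.66695318e-01,  9.63780875e-01,
        -1.63782813e+02],
       [-5.43602707e-05, -9.63780892e-01, -2.66695313e-01,
         6.76786223e+01],
       [ 9.99999983e-01, -4.90403766e-06, -1.86106953e-04,
         1.01295316e-01],
       [ 0.00000000e+00,  0.00000000e+00,  0.00000000e+00,
         1.00000000e+00]])}
```

View pics/scene0.png

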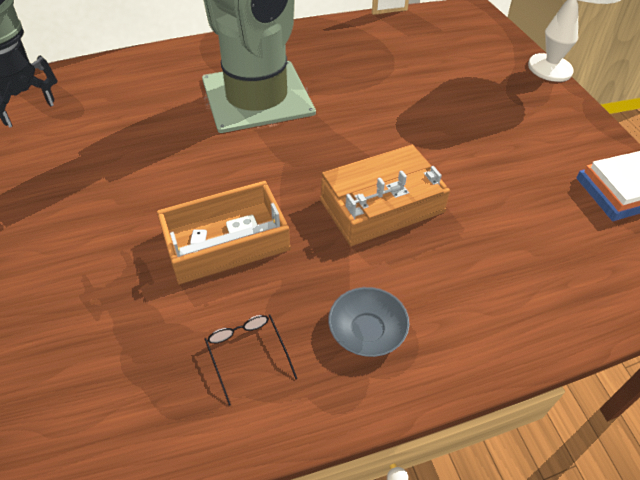

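View pics/side0.png

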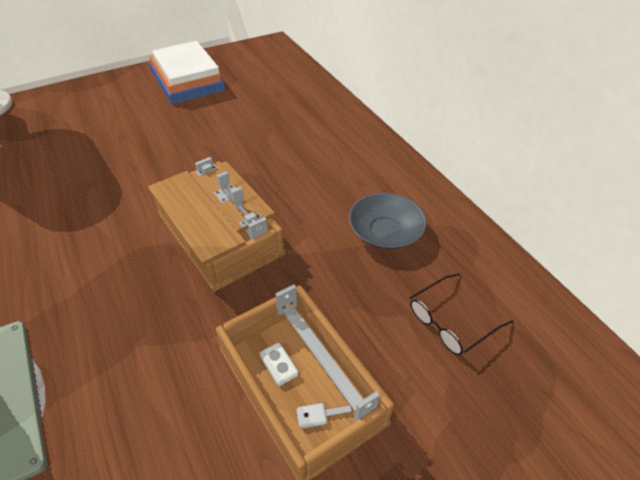

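View pics/wrist0.png

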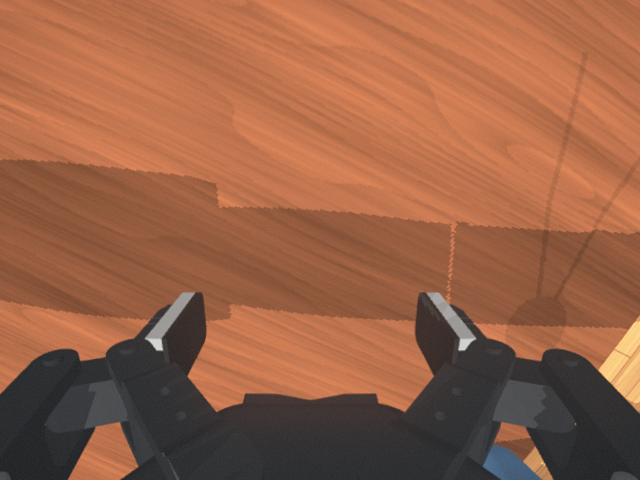

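```bash
cat > h.py <<'E'
from rig import arm
import numpy as np, cv2
from scipy.spatial.transform import Rotation as Rn
def cloud(n,d,tp=None):
    c=arm.camera_params(n);K=c["camera_matrix"];D=c["distortion"]
    v,u=np.mgrid[0:480,0:640]
    uv=np.stack([u.ravel(),v.ravel()],1).astype(np.float64)
    xy=cv2.undistortPoints(uv[:,None],K,D)[:,0]
    P=np.c_[xy*d.ravel()[:,None],d.ravel()]
    if n=="wrist":
        T=c["tool_from_camera"];P=P@T[:3,:3].T+T[:3,3]
        pos,rot=tp;W=P@Rn.from_rotvec(rot).as_matrix().T+pos
    else: W=(P-c["t"])@c["R"]
    return W.reshape(480,640,3)
def proj(n,X,tp=None):
    c=arm.camera_params(n);X=np.atleast_2d(X).astype(float)
    if n=="wrist":
        pos,rot=tp;T=c["tool_from_camera"]
        P=(X-pos)@Rn.from_rotvec(rot).as_matrix();P=(P-T[:3,3])@T[:3,:3]
    else: P=X@c["R"].T+c["t"]
    return cv2.projectPoints(P,np.zeros(3),np.zeros(3),c["camera_matrix"],c["distortion"])[0][:,0]
E
python3 - <<'E'
from h import *
for n in ("scene","side"):
    arm.read_camera(n)
    d=np.load(n+"0.npz")["d"];W=cloud(n,d)
    print(n,"table z",np.median(W[...,2][np.abs(W[...,2])<15]))
    for t in ("box_from","box_to","lid","finger_post","sprung_pin_tip"):
        r=arm.trace(t,n)
        if not r: print(t,None);continue
        m=r[0]["region"];P=W[m];P=P[(P[:,2]>-10)&(P[:,2]<200)]
        print(t,[ (round(q["confidence"],2),np.round(q["position"])) for q in r[:2]],m.sum(),np.median(P,0).round())
        np.save(f"m_{n}_{t}.npy",m)
        if t in("box_from","box_to","lid"):
            zz=(80,) if t in("lid",) else (70,)
            for z in zz:
                Q=P[abs(P[:,2]-z)<5][:,:2]
                print("  z",np.median(P[abs(P[:,2]-z)<5][:,2]),cv2.minAreaRect(Q.astype(np.float32)),len(Q))
print(arm.get_obs()["time_s"])
E
```

```text
scene table z -2.1078916293847048
box_from [(0.85, array([370., 219.]))] 3237 [563. 112.  39.]
  z 67.10567858350667 ((510.14776611328125, 175.1560516357422), (141.83477783203125, 248.59732055664062), 2.983274459838867) 327
box_to [(0.57, array([227., 229.]))] 8431 [ 517. -186.   42.]
  z 67.29713731786583 ((493.5245056152344, -183.90240478515625), (153.34130859375, 239.52467346191406), 4.78670597076416) 1333
lid [(0.96, array([382., 179.]))] 5349 [499. 171.  78.]
  z 77.74361866337772 ((496.4280090332031, 173.8221893310547), (164.23728942871094, 233.85000610351562), 7.545030117034912) 4457
finger_post [(0.82, array([386., 177.]))] 5187 [499. 172.  78.]
sprung_pin_tip [(0.5, array([380., 190.]))] 164 [538. 140.  89.]
side table z -1.2020414837538262
box_from [(0.56, array([242., 251.]))] 3474 [505.  59.  40.]
  z 67.8491699249495 ((491.145263671875, 171.24635314941406), (153.10292053222656, 241.0784912109375), 7.623298645019531) 508
box_to [(0.8, array([306., 382.])), (0.61, array([314., 411.]))] 17578 [ 498. -197.   37.]
  z 68.34840909759541 ((489.9754638671875, -185.54579162597656), (149.5519256591797, 240.26751708984375), 4.772461414337158) 4000
lid [(0.82, array([211., 205.])), (0.69, array([238., 200.]))] 7269 [483. 158.  79.]
  z 78.56013909343949 ((494.11212158203125, 171.4746551513672), (161.03302001953125, 235.16058349609375), 6.654242515563965) 6430
finger_post [(0.65, array([210., 206.]))] 7194 [483. 159.  79.]
sprung_pin_tip [(0.71, array([237., 197.]))] 214 [533. 138. 106.]
0.75
```

```bash
cat >> h.py <<'E'
def tgt(yaw_deg,sgn=1):
    # tool x down, tool z = sgn * box y
    a=np.radians(yaw_deg);by=np.array([-np.sin(a),np.cos(a),0])*sgn;x=np.array([0,0,-1.]);return np.c_[x,np.cross(by,x),by]
def plan(pos,yaw,sgn=1,frm=None):
    o=arm.get_obs();p=o["position"] if frm is None else np.array(frm[0]);R=Rn.from_rotvec(o["ee_rot"]).as_matrix() if frm is None else frm[1]
    T=tgt(yaw,sgn);rel=R.T@T;print("rel rotvec",Rn.from_matrix(rel).as_rotvec().round(4))
    print("shift in current tool frame",(R.T@(np.array(pos)-p)).round(1)," in target tool frame",(T.T@(np.array(pos)-p)).round(1))
    print("pos",p.round(1),"F",o["contact_force"].round(1),"grip",o["grip_width"]*85.4,"t",o["time_s"])
E
python3 - <<'E'
from h import *
o=arm.get_obs();print(Rn.from_rotvec(o["ee_rot"]).as_matrix().round(3))
for s in(1,-1): plan([505,-184,200],4.8,s)
E
```

```text
[[-0.     0.898  0.439]
 [ 0.     0.439 -0.898]
 [-1.    -0.    -0.   ]]
rel rotvec [-2.7706e+00 -1.0000e-04 -1.0000e-04]
shift in current tool frame [   9.4  372.8 -187.8]  in target tool frame [   9.4 -279.4  310.2]
pos [ 252.6 -516.5  209.4] F [-0.7 -0.7  0.9] grip 85.4943069047292 t 0.75
rel rotvec [ 3.71e-01 -1.00e-04  0.00e+00]
shift in current tool frame [   9.4  372.8 -187.8]  in target tool frame [   9.4  279.4 -310.2]
pos [ 252.6 -516.5  209.4] F [-0.7 -0.7  0.9] grip 85.4943069047292 t 0.75
```

>>> {"method": "carry_out", "body": {
  "rows": [
    [[1,0,0,0.1855,85],[1,0,0,0.1855,85],[1,40,-44,0,85],[1,40,-44,0,85],[1,40,-44,0,85],[1,40,-44,0,85],[1,40,-44,0,85],[1,40,-44,0,85]]
  ]
}}

```text
time_s: 1.75
position: [470.7, -231.7, 201.5]
ee_rot: [1.147, 1.247, -1.147]
contact_force: [0.8, -0.5, -0.0]
grip_width: 0.994
```

```bash
python3 - <<'E'
from h import *
plan([505,-184,200],4.8,-1)
E
```

```text
rel rotvec [ 0.      0.0001 -0.0003]
shift in current tool frame [  1.5  38.2 -44.7]  in target tool frame [  1.5  38.2 -44.7]
pos [ 470.7 -231.7  201.5] F [ 0.8 -0.5 -0. ] grip 84.89736651476375 t 1.75
```

>>> {"method": "carry_out", "body": {
  "rows": [
    [[0.5,19,-22,0,85],[0.5,19,-22,0,85],[0,0,0,0,85],[0,0,0,0,85],[0,0,0,0,85],[0,0,0,0,85],[0,0,0,0,85],[0,0,0,0,85]]
  ]
}}

```text
time_s: 2.75
position: [503.8, -186.4, 200.4]
ee_rot: [1.147, 1.248, -1.147]
contact_force: [0.8, 0.3, -0.3]
grip_width: 0.995
```

```bash
python3 - <<'E'
from h import *
plan([505,-184,200],4.8,-1)
o=arm.get_obs();p,d=arm.read_camera("wrist");cv2.imwrite("pics/w1.png",p[:,:,::-1]);np.savez("w1.npz",p=p,d=d,pos=o["position"],rot=o["ee_rot"])
W=cloud("wrist",d,(o["position"],o["ee_rot"]))
r=arm.trace("box_to","wrist");m=r[0]["region"];P=W[m];print(r[0]["confidence"],m.sum())
Q=P[abs(P[:,2]-70)<4];print(np.median(Q[:,2]),cv2.minAreaRect(Q[:,:2].astype(np.float32)))
E
```

```text
rel rotvec [-0.0001 -0.0001  0.    ]
shift in current tool frame [ 0.4  1.4 -2.3]  in target tool frame [ 0.4  1.4 -2.3]
pos [ 503.8 -186.4  200.4] F [ 0.8  0.3 -0.3] grip 84.9561909742451 t 2.75
0.97 41497
68.75688835014627 ((491.29498291015625, -183.6665802001953), (148.64942932128906, 239.29248046875), 4.53442907333374)
```

View pics/w1.png

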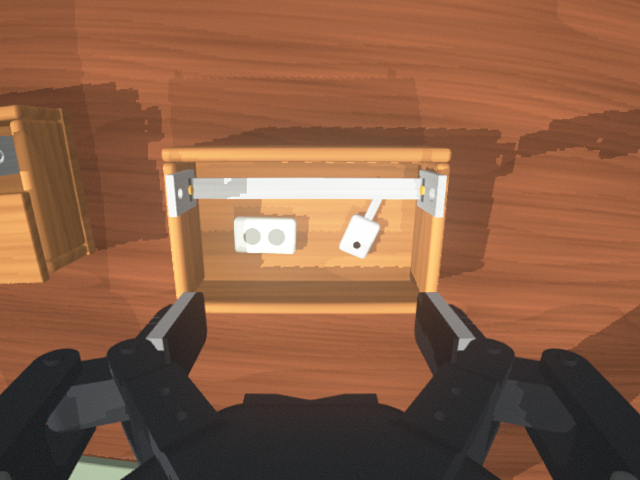

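```bash
cat >> h.py <<'E'
def inbox(W,c,yaw):
    a=np.radians(yaw);R=np.array([[np.cos(a),-np.sin(a),0],[np.sin(a),np.cos(a),0],[0,0,1]])
    return (W-np.array([c[0],c[1],0]))@R
E
python3 - <<'E'
from h import *
z=np.load("w1.npz");p,d=z["p"],z["d"];W=cloud("wrist",d,(z["pos"],z["rot"]))
c=(491.3,-183.7);yaw=4.6
B=inbox(W,c,yaw)
# refine yaw/center: rim edges. rear rim outer edge per y strip; front; sides
rim=(abs(B[...,2]-69)<3.5)
def ends(sel,ax,oth,bins):
    out=[]
    for b in bins:
        s=sel&(abs(B[...,oth]-b)<5); v=B[...,ax][s]
        if len(v)>3: out.append((b,np.round(v.min(),1),np.round(v.max(),1)))
    return out
print("x ends by y",ends(rim,0,1,range(-100,101,25)))
print("y ends by x",ends(rim&(abs(B[...,0])<74),1,0,range(-60,70,20)))
for s in(1,-1):
    e=(B[...,2]>76)&(B[...,2]<105)&(abs(B[...,1]*s-103)<12)&(abs(B[...,0])<75)
    Q=B[e];print("ear",s,len(Q),"x",np.percentile(Q[:,0],[0,1,50,99,100]).round(1),"y",np.percentile(Q[:,1],[1,50,99]).round(1),"z",np.percentile(Q[:,2],[1,50,99]).round(1))
    t=e&(B[...,2]>91);Q=B[t];print("  top x",np.percentile(Q[:,0],[0,2,98,100]).round(1),"mid y",Q[:,1].min().round(1),Q[:,1].max().round(1))
im=p[150:230,150:220,::-1];im2=p[150:230,400:470,::-1]
cv2.imwrite("pics/ears.png",cv2.resize(np.hstack([im,im2]),None,fx=5,fy=5,interpolation=cv2.INTER_CUBIC))
E
```

```text
x ends by y [(-100, np.float64(-73.7), np.float64(73.7)), (-75, np.float64(-73.5), np.float64(74.1)), (-50, np.float64(-73.3), np.float64(73.9)), (-25, np.float64(-73.3), np.float64(73.7)), (0, np.float64(-73.7), np.float64(74.3)), (25, np.float64(-73.8), np.float64(74.3)), (50, np.float64(-73.9), np.float64(74.3)), (75, np.float64(-74.2), np.float64(73.7)), (100, np.float64(22.1), np.float64(73.9))]
y ends by x [(-60, np.float64(-101.3), np.float64(119.2)), (-40, np.float64(-119.2), np.float64(238.1)), (-20, np.float64(-119.0), np.float64(240.1)), (0, np.float64(-119.0), np.float64(240.6)), (20, np.float64(-119.3), np.float64(241.5)), (40, np.float64(-119.6), np.float64(257.3)), (60, np.float64(-119.1), np.float64(253.3))]
ear 1 702 x [22.2 22.4 38.4 54.1 54.5] y [ 99.5 100.5 106. ] z [76.4 93.9 97.8]
  top x [22.2 22.5 53.3 54. ] mid y 99.5 106.6
ear -1 676 x [22.2 22.8 39.3 54.8 55. ] y [-106.  -100.8  -99.3] z [76.4 95.  97.6]
  top x [22.6 23.3 54.6 55. ] mid y -106.4 -99.1
```

View pics/ears.png

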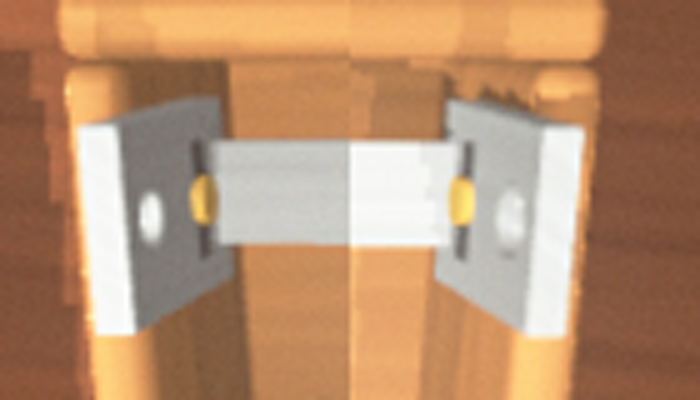

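```bash
python3 - <<'E'
from h import *
plan([503.5,172.5,200],7.1,-1)
E
```

```text
rel rotvec [-0.0402 -0.0001 -0.    ]
shift in current tool frame [   0.4   29.7 -357.6]  in target tool frame [   0.4   44.  -356.2]
pos [ 503.8 -186.4  200.4] F [0.9 0.5 0.2] grip 84.94960039001974 t 2.85
```

>>> {"method": "carry_out", "body": {
  "rows": [
    [[0,0,0,-0.04,85],[0.4,8,-60,0,85],[0,8,-60,0,85],[0,8,-60,0,85],[0,8,-60,0,85],[0,8,-60,0,85],[0,4,-56,0,85],[0,0,0,0,85]]
  ]
}}

```text
time_s: 3.85
position: [502.6, 176.8, 199.6]
ee_rot: [1.112, 1.27, -1.111]
contact_force: [-0.3, -0.6, 0.6]
grip_width: 0.997
```

>>> {"method": "carry_out", "body": {
  "rows": [
    [[0,0,0,0,85],[0,0,0,0,85],[0,0,0,0,85],[0,0,0,0,85],[0,0,0,0,85],[0,0,0,0,85],[0,0,0,0,85],[0,0,0,0,85]]
  ]
}}

```text
time_s: 4.85
position: [503.5, 172.4, 200.0]
ee_rot: [1.118, 1.265, -1.118]
contact_force: [0.5, -0.3, -0.2]
grip_width: 0.998
```

```bash
python3 - <<'E'
from h import *
plan([503.5,172.5,200],7.1,-1)
o=arm.get_obs();p,d=arm.read_camera("wrist");cv2.imwrite("pics/w2.png",p[:,:,::-1]);np.savez("w2.npz",p=p,d=d,pos=o["position"],rot=o["ee_rot"])
W=cloud("wrist",d,(o["position"],o["ee_rot"]))
for t,z in(("lid",80),("box_from",70)):
    r=arm.trace(t,"wrist")
    if not r: continue
    m=r[0]["region"];P=W[m];print(r[0]["confidence"],m.sum())
    Q=P[abs(P[:,2]-z)<4];print(np.median(Q[:,2]),cv2.minAreaRect(Q[:,:2].astype(np.float32)))
c=(491,171.5);B=inbox(W,c,7.1)
for s in(1,-1):
    e=(B[...,2]>86)&(B[...,2]<100)&(abs(B[...,1]*s-103)<12)&(abs(B[...,0])<75)
    Q=B[e];print("ear",s,len(Q),"x",np.percentile(Q[:,0],[0,1,50,99,100]).round(1),"y",np.percentile(Q[:,1],[1,50,99]).round(1),"z",np.percentile(Q[:,2],[1,50,99]).round(1))
e=(B[...,2]>113)&(B[...,2]<128)&(abs(B[...,0]-34)<30)&(abs(B[...,1])<70)
Q=B[e]
for s in(1,-1):
    q=Q[(Q[:,1]+10)*s>0];print("plate",s,len(q),q.min(0).round(1),q.max(0).round(1),np.percentile(q[:,1],[2,98]).round(1))
E
```

```text
rel rotvec [-0.0002 -0.0001  0.    ]
shift in current tool frame [ 0.  -0.  -0.1]  in target tool frame [ 0.  -0.  -0.1]
pos [503.5 172.4 200. ] F [ 0.5 -0.3 -0.2] grip 85.22217001817954 t 4.85
0.75 44972
79.28259308875192 ((494.61444091796875, 174.48428344726562), (159.94598388671875, 231.6316680908203), 7.329570293426514)
0.62 4616
68.72605872546865 ((531.3603515625, 178.94827270507812), (74.73661804199219, 239.1155242919922), 7.266880512237549)
ear 1 797 x [21.2 21.8 37.4 53.2 53.5] y [ 91.4 102.5 108.2] z [87.3 92.4 97.7]
ear -1 555 x [22.  22.3 38.9 54.4 54.5] y [-103.6  -98.6  -91.8] z [86.2 95.6 97.8]
plate 1 368 [ 26.6  14.  113.1] [ 48.5  22.1 123.9] [14.1 21.7]
plate -1 377 [ 27.3 -37.9 113.1] [ 48.8 -29.9 124. ] [-37.6 -29.9]
```

View pics/w2.png

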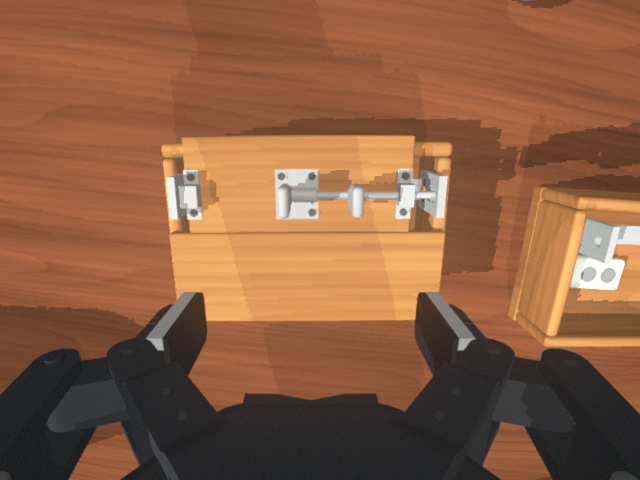

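```bash
cat >> h.py <<'E'
def toW(v,c,yaw):
    a=np.radians(yaw);return np.array([c[0]+np.cos(a)*v[0]-np.sin(a)*v[1],c[1]+np.sin(a)*v[0]+np.cos(a)*v[1]])
GF=toW((37.75,-7.9),(491,171.5),7.1); YF=7.33
HT=toW((38.55,0.1),(491.3,-183.7),4.6); YT=4.73
GT=toW((0,-10),HT,YT)   # lid origin at home on box_to == tool centre
E
python3 - <<'E'
from h import *
print(GF,HT,GT)
plan([*GF,93],YF,-1)
E
```

```text
[529.43698232 168.32653344] [ 529.71780587 -180.50865358] [ 530.54240923 -190.47459705]
rel rotvec [-0.0041 -0.0001  0.0001]
shift in current tool frame [107.   25.2   7.2]  in target tool frame [107.   25.2   7.3]
pos [503.5 172.4 200. ] F [-0.2 -0.4  1.3] grip 85.11626739325207 t 5.0
```

>>> {"method": "carry_out", "body": {
  "rows": [
    [[0,12.6,3.6,-0.004,85],[0,12.6,3.6,0,85],[25,0,0,0,85],[25,0,0,0,85],[20,0,0,0,85],[17,0,0,0,85],[0,0,0,0,85],[0,0,0,0,85]]
  ]
}}

```text
time_s: 6.0
position: [529.7, 168.4, 113.7]
ee_rot: [1.115, 1.267, -1.114]
contact_force: [-0.1, 0.2, 0.4]
grip_width: 0.998
```

```bash
python3 - <<'E'
from h import *
plan([*GF,93],YF,-1)
o=arm.get_obs();p,d=arm.read_camera("wrist");cv2.imwrite("pics/w3.png",p[:,:,::-1])
E
```

```text
rel rotvec [-0.0002 -0.0002 -0.0007]
shift in current tool frame [20.7 -0.3  0.1]  in target tool frame [20.7 -0.3  0.1]
pos [529.7 168.4 113.7] F [-0.1  0.2  0.4] grip 85.19399915494897 t 6.0
```

View pics/w3.png

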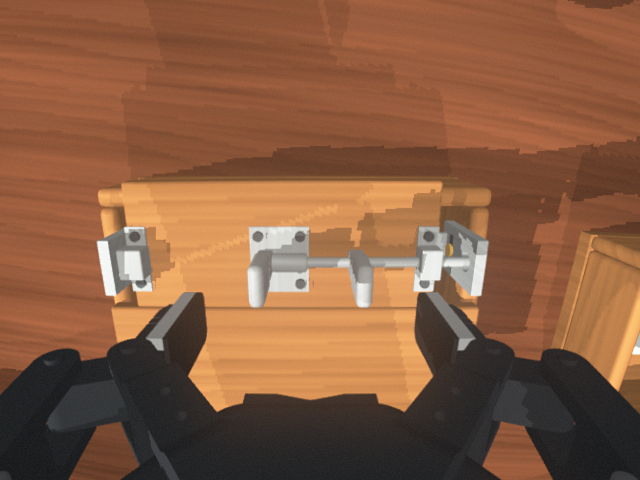

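>>> {"method": "carry_out", "body": {
  "force": 40,
  "rows": [
    [[10,0,0,0,85],[10.5,0,0,0,85],[0,0,0,0,85],[0,0,0,0,66],[0,0,0,0,66],[0,0,0,0,66],[0,0,0,0,66],[0,0,0,0,66]]
  ]
}}

```text
time_s: 7.05
position: [529.4, 168.4, 92.6]
ee_rot: [1.115, 1.267, -1.114]
contact_force: [0.1, 0.2, -0.3]
grip_width: 0.774
```

```bash
python3 - <<'E'
from h import *
plan([*GF,93],YF,-1)
o=arm.get_obs();
for n in("wrist","side"):
    p,d=arm.read_camera(n);cv2.imwrite(f"pics/{n}4.png",p[:,:,::-1])
    if n=="side": cv2.imwrite(f"pics/{n}4c.png",cv2.resize(p[100:300,130:330,::-1],None,fx=3,fy=3,interpolation=cv2.INTER_CUBIC))
E
```

```text
rel rotvec [-0.0001 -0.0001 -0.    ]
shift in current tool frame [-0.4 -0.   0.1]  in target tool frame [-0.4 -0.   0.1]
pos [529.4 168.4  92.6] F [ 0.1  0.2 -0.3] grip 66.08933921917557 t 7.05
```

View pics/wrist4.png

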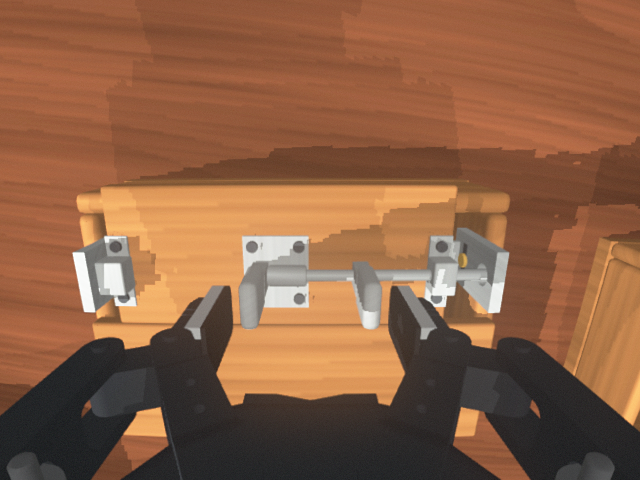

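View pics/side4c.png

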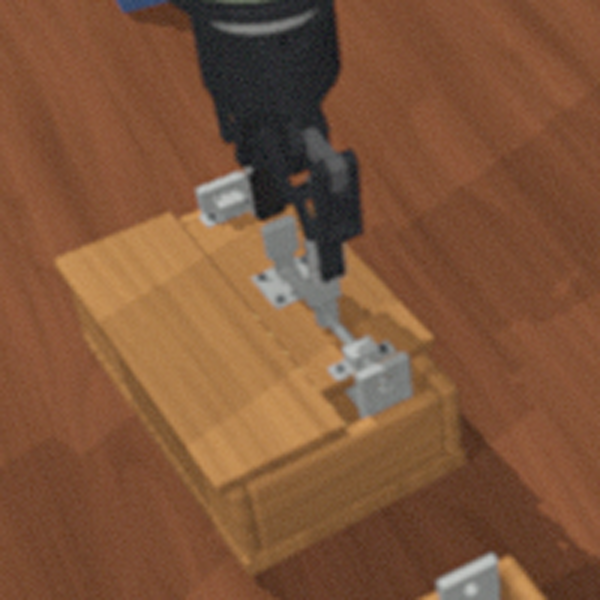

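>>> {"method": "carry_out", "body": {
  "force": 40,
  "rows": [
    [[0,0,0,0,60],[0,0,0,0,56],[0,0,0,0,52],[0,0,0,0,48],[0,0,0,0,44],[0,0,0,0,40],[0,0,0,0,36],[0,0,0,0,34]]
  ]
}}

```text
time_s: 8.15
position: [529.9, 170.4, 93.5]
ee_rot: [1.117, 1.268, -1.111]
contact_force: [-4.2, 10.5, 16.8]
grip_width: 0.453
```

```bash
python3 - <<'E'
from h import *
plan([*GF,93],YF,-1)
o=arm.get_obs();print(o["wrist_torque"])
for n in("wrist",):
    p,d=arm.read_camera(n);cv2.imwrite(f"pics/{n}5.png",p[:,:,::-1])
E
```

```text
rel rotvec [ 0.0008 -0.0028 -0.0021]
shift in current tool frame [ 0.5 -0.7  2. ]  in target tool frame [ 0.5 -0.7  2. ]
pos [529.9 170.4  93.5] F [-4.2 10.5 16.8] grip 38.66995464990327 t 8.15
[ 2.19828499  0.65103038 -0.2889636 ]
```

View pics/wrist5.png

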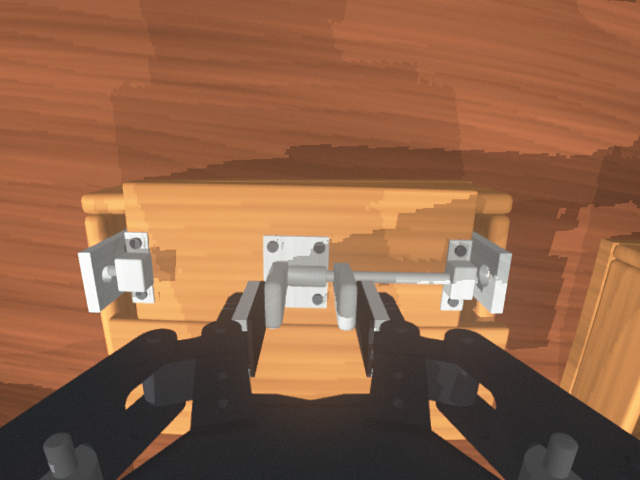

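>>> {"method": "carry_out", "body": {
  "force": 40,
  "rows": [
    [[-0.4,0,0,0,34],[-0.4,0,0,0,34],[-0.4,0,0,0,34],[0,0,0,0,34],[0,0,0,0,34],[0,0,0,0,34],[0,0,0,0,34],[0,0,0,0,34]]
  ]
}}

```text
time_s: 9.2
position: [529.4, 168.3, 93.7]
ee_rot: [1.114, 1.267, -1.115]
contact_force: [-0.4, 0.1, 0.4]
grip_width: 0.449
```

```bash
python3 - <<'E'
from h import *
plan([*GF,93],YF,-1)
o=arm.get_obs();print(o["wrist_torque"])
for n in("wrist","side"):
    p,d=arm.read_camera(n);cv2.imwrite(f"pics/{n}6.png",p[:,:,::-1])
    if n=="wrist": cv2.imwrite(f"pics/{n}6c.png",np.hstack([cv2.resize(p[210:330,a:a+120,::-1],None,fx=3.3,fy=3.3,interpolation=cv2.INTER_CUBIC) for a in(70,420)]))
E
```

```text
rel rotvec [-0.0002  0.0001  0.0002]
shift in current tool frame [ 0.7  0.1 -0. ]  in target tool frame [ 0.7  0.1 -0. ]
pos [529.4 168.3  93.7] F [-0.4  0.1  0.4] grip 38.379855950654644 t 9.2
[ 0.05206387  0.07797027 -0.00792357]
```

View pics/wrist6c.png

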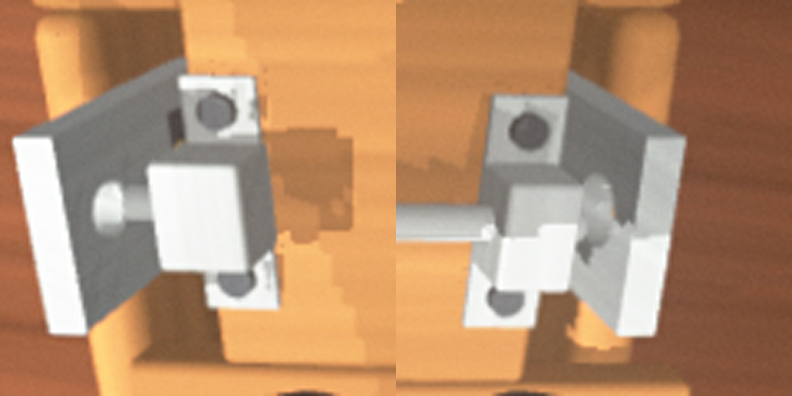

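>>> {"method": "carry_out", "body": {
  "force": 60,
  "rows": [
    [[0,0,0,0,34],[0,0,0,0,34],[-0.5,0,0,0,34],[-1,0,0,0,34],[-1,0,0,0,34],[-1,0,0,0,34],[0,0,0,0,34],[0,0,0,0,34]]
  ]
}}

```text
time_s: 10.3
position: [529.4, 168.4, 97.2]
ee_rot: [1.115, 1.267, -1.115]
contact_force: [-1.3, -0.8, -3.4]
grip_width: 0.44
```

```bash
python3 - <<'E'
from h import *
plan([*GF,93],YF,-1)
o=arm.get_obs();print(o["wrist_torque"])
E
```

```text
rel rotvec [-0.0002 -0.0001  0.0001]
shift in current tool frame [4.2 0.  0.1]  in target tool frame [4.2 0.  0.1]
pos [529.4 168.4  97.2] F [-1.3 -0.8 -3.4] grip 37.617287827234875 t 10.3
[ 0.02468954 -0.04506835  0.02589621]
```

>>> {"method": "carry_out", "body": {
  "rows": [
    [[-3,0,0,0,34],[-8,0,0,0,34],[-15,0,0,0,34],[-20,0,0,0,34],[-20,0,0,0,34],[-10,0,0,0,34],[0,0,0,0,34],[0,0,0,0,34]]
  ]
}}

```text
time_s: 11.3
position: [529.2, 168.3, 172.7]
ee_rot: [1.114, 1.267, -1.115]
contact_force: [-0.4, 0.7, -3.9]
grip_width: 0.44
```

```bash
python3 - <<'E'
from h import *
plan([*GF,93],YF,-1)
plan([*GT,173],YT,-1)
o=arm.get_obs();print(o["wrist_torque"])
p,d=arm.read_camera("wrist");W=cloud("wrist",d,(o["position"],o["ee_rot"]))
r=arm.trace("lid","wrist");m=r[0]["region"]
B=inbox(W,GF,YF)
s=m&(abs(B[...,2]-(o["position"][2]+17-30-1))<12)&(abs(B[...,1])<110)
Q=B[s];A=np.c_[Q[:,:2],np.ones(len(Q))]
for _ in range(4):
    k=np.linalg.lstsq(A,Q[:,2],rcond=None)[0];g=abs(A@k-Q[:,2])<1.5;A,Q=A[g],Q[g]
print("plane dz/dx,dz/dy,z0",k,len(Q)," expected z0",o["position"][2]-93.7+0.0+80)
cv2.imwrite("pics/w7.png",p[:,:,::-1])
p,d=arm.read_camera("side");cv2.imwrite("pics/s7.png",p[:,:,::-1])
E
```

```text
rel rotvec [-0.0002  0.0001  0.0008]
shift in current tool frame [79.7  0.3 -0. ]  in target tool frame [79.7  0.3  0. ]
pos [529.2 168.3 172.7] F [-0.4  0.7 -3.9] grip 37.59670816880531 t 11.3
rel rotvec [0.0451 0.0001 0.0008]
shift in current tool frame [-2.00e-01 -4.43e+01  3.56e+02]  in target tool frame [-3.000e-01 -2.820e+01  3.577e+02]
pos [529.2 168.3 172.7] F [-0.4  0.7 -3.9] grip 37.59670816880531 t 11.3
[ 0.01898573 -0.04897123 -0.00587151]
plane dz/dx,dz/dy,z0 [9.98709050e-03 3.48628167e-03 1.58246535e+02] 40946  expected z0 159.02227348738603
```

View pics/w7.png

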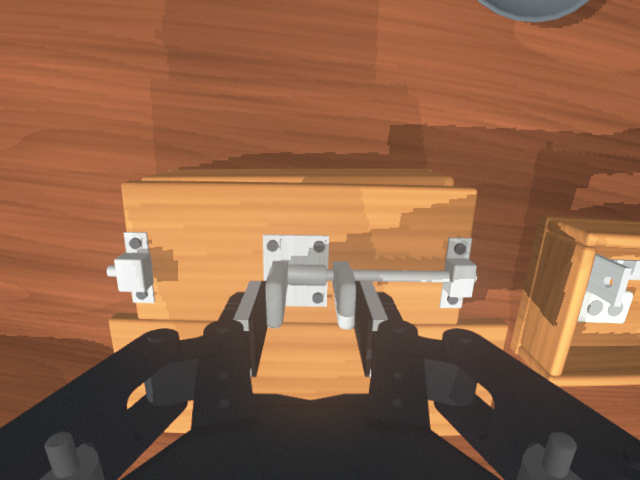

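View pics/s7.png

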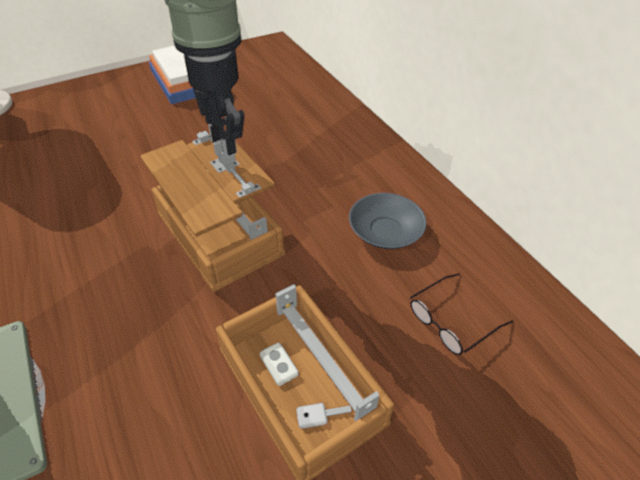

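>>> {"method": "carry_out", "body": {
  "rows": [
    [[0,0,0,0.045,34],[0,-4,40,0,34],[0,-5,60,0,34],[0,-5,60,0,34],[0,-5,60,0,34],[0,-5,60,0,34],[0,-4,50,0,34],[0,0,27,0,34]]
  ]
}}

```text
time_s: 12.45
position: [530.4, -192.7, 173.1]
ee_rot: [1.151, 1.245, -1.152]
contact_force: [0.1, 0.5, -2.0]
grip_width: 0.443
```

>>> {"method": "carry_out", "body": {
  "rows": [
    [[0,0,0,0,34],[0,0,0,0,34],[0,0,0,0,34],[0,0,0,0,34],[0,0,0,0,34],[0,0,0,0,34],[0,0,0,0,34],[0,0,0,0,34]]
  ]
}}

```text
time_s: 13.45
position: [531.1, -189.7, 173.2]
ee_rot: [1.148, 1.247, -1.148]
contact_force: [0.1, 1.2, -3.2]
grip_width: 0.437
```

```bash
cat >>h.py <<'E'
def lidcheck(name,C,YAW):
    o=arm.get_obs();p,d=arm.read_camera("wrist");tp=(o["position"],o["ee_rot"]);W=cloud("wrist",d,tp)
    cv2.imwrite(f"pics/{name}.png",p[:,:,::-1])
    np.savez(name+".npz",p=p,d=d,pos=tp[0],rot=tp[1])
    return inbox(W,C,YAW),p,o
E
python3 - <<'E'
from h import *
plan([*GT,173],YT,-1)
B,p,o=lidcheck("w8",HT,YT)
# pin housing / pins around expected: z = TCPz+17-25, plates
zo=o["position"][2]-93.7+110
e=(B[...,2]>zo+4)&(B[...,2]<zo+18)&(abs(B[...,0])<25)&(abs(B[...,1]+10)<26)
Q=B[e]
for s in(1,-1):
    q=Q[(Q[:,1]+10)*s>0];print("plate",s,len(q),q.min(0).round(1),q.max(0).round(1))
for s in(1,-1):
    e=(B[...,2]>86)&(B[...,2]<100)&(abs(B[...,1]*s-103)<10)&(abs(B[...,0])<25)
    Q=B[e]
    if len(Q)>5: print("ear",s,len(Q),"x",np.percentile(Q[:,0],[0,1,50,99,100]).round(1),"y",np.percentile(Q[:,1],[1,50,99]).round(1))
    h=(B[...,2]>zo-27)&(B[...,2]<zo-15)&(abs(B[...,1]*s-97+10*(-1 if s<0 else 1))<22)&(abs(B[...,0])<25)
    Q=B[h];print("housing",s,len(Q),Q.min(0).round(1),Q.max(0).round(1),"center x",np.percentile(Q[:,0],[2,50,98]).round(1)) if len(Q) else 0
E
```

```text
rel rotvec [ 0.0002 -0.0001  0.    ]
shift in current tool frame [ 0.2 -0.6  0.7]  in target tool frame [ 0.2 -0.6  0.7]
pos [ 531.1 -189.7  173.2] F [ 0.1  1.2 -3.2] grip 37.331167537472425 t 13.45
plate 1 1093 [-10.4   2.2 193.6] [ 12.4  15.9 207.5]
plate -1 1076 [-10.4 -34.8 193.5] [ 12.2 -21.1 207.4]
housing 1 1394 [-13.8  74.7 162.5] [ 18.6  97.4 172.8] center x [-6.6  3.6 15.3]
housing -1 577 [-15.8 -96.4 162.6] [ 16.  -85.  172.1] center x [-9.7  0.3  8.1]
```

View pics/w8.png

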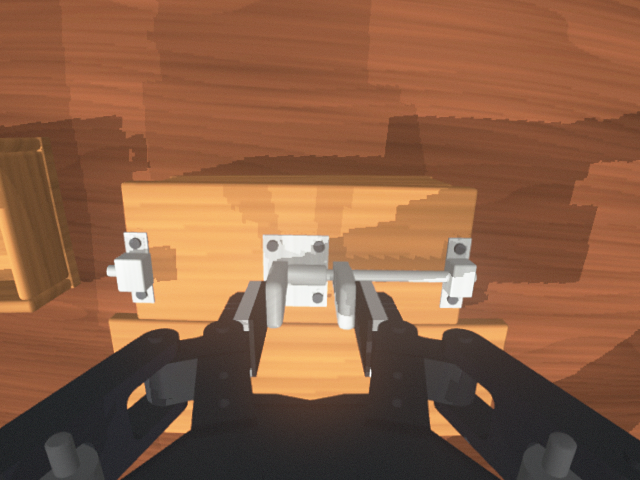

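>>> {"method": "carry_out", "body": {
  "rows": [
    [[0,-0.6,0.7,0,34],[10,0,0,0,34],[16,0,0,0,34],[16,0,0,0,34],[12,0,0,0,34],[6,0,0,0,34],[0,0,0,0,34],[0,0,0,0,34]]
  ]
}}

```text
time_s: 14.5
position: [530.7, -190.5, 113.6]
ee_rot: [1.148, 1.247, -1.148]
contact_force: [-0.2, -0.0, -3.9]
grip_width: 0.438
```

```bash
python3 - <<'E'
from h import *
plan([*GT,173],YT,-1)
B,p,o=lidcheck("w9",HT,YT)
cv2.imwrite("pics/w9c.png",np.hstack([cv2.resize(p[190:310,a:a+120,::-1],None,fx=3.3,fy=3.3,interpolation=cv2.INTER_CUBIC) for a in(70,430)]))
for s in(1,-1):
    e=(B[...,2]>80)&(B[...,2]<100)&(abs(B[...,1]*s-104)<6)&(abs(B[...,0])<25)
    Q=B[e]
    if len(Q)>5: print("ear",s,len(Q),"x",np.percentile(Q[:,0],[0,1,50,99,100]).round(1),"y",np.percentile(Q[:,1],[1,50,99]).round(1))
E
```

```text
rel rotvec [ 0.0002  0.0002 -0.0006]
shift in current tool frame [-59.4  -0.1  -0.1]  in target tool frame [-59.4  -0.2  -0.1]
pos [ 530.7 -190.5  113.6] F [-0.2 -0.  -3.9] grip 37.36483462129452 t 14.5
ear 1 949 x [-16.1 -15.6   6.7  15.9  16.1] y [ 99.1 101.  106. ]
ear -1 730 x [-16.4 -15.8   6.   15.7  15.9] y [-106.2 -102.6  -99.6]
```

View pics/w9.png

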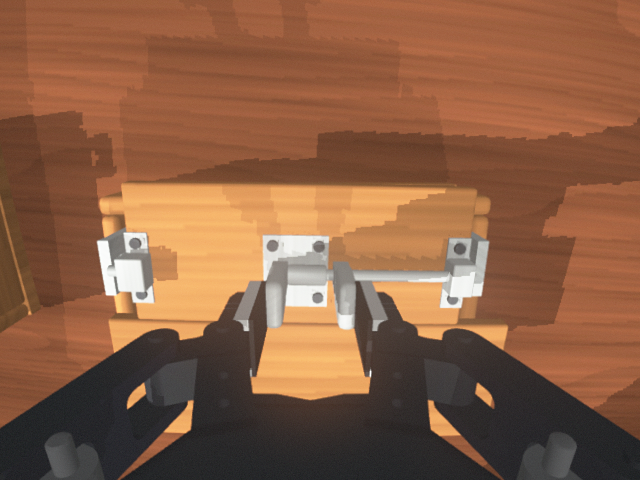

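View pics/w9c.png

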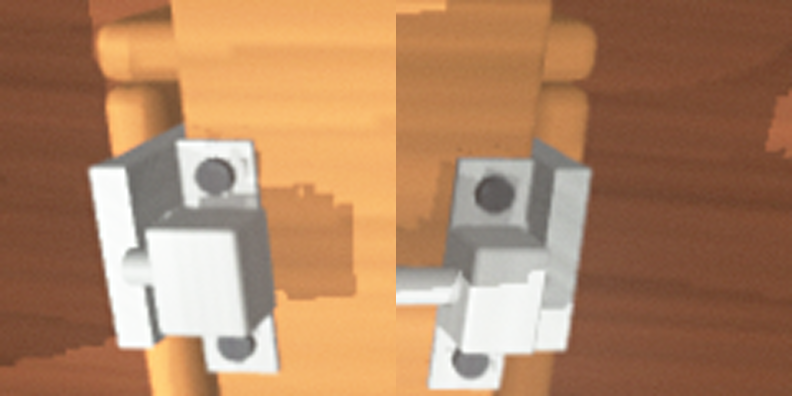

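>>> {"method": "carry_out", "body": {
  "rows": [
    [[4,0,0,0,34],[4,0,0,0,34],[4,0,0,0,34],[3,0,0,0,34],[2,0,0,0,34],[0.5,0,0,0,34],[0,0,0,0,34],[0,0,0,0,34]]
  ]
}}

```text
time_s: 15.55
position: [530.6, -190.5, 95.8]
ee_rot: [1.148, 1.247, -1.148]
contact_force: [-0.4, 0.6, -3.3]
grip_width: 0.44
```

```bash
python3 - <<'E'
from h import *
plan([*GT,94],YT,-1)
B,p,o=lidcheck("w10",HT,YT);print(o["wrist_torque"])
cv2.imwrite("pics/w10c.png",np.hstack([cv2.resize(p[190:310,a:a+120,::-1],None,fx=3.3,fy=3.3,interpolation=cv2.INTER_CUBIC) for a in(70,420)]))
E
```

```text
rel rotvec [ 0.0002 -0.     -0.0001]
shift in current tool frame [ 1.8 -0.  -0. ]  in target tool frame [ 1.8 -0.  -0. ]
pos [ 530.6 -190.5   95.8] F [-0.4  0.6 -3.3] grip 37.565298885016695 t 15.55
[ 0.04297332 -0.06362421  0.00675146]
```

View pics/w10c.png

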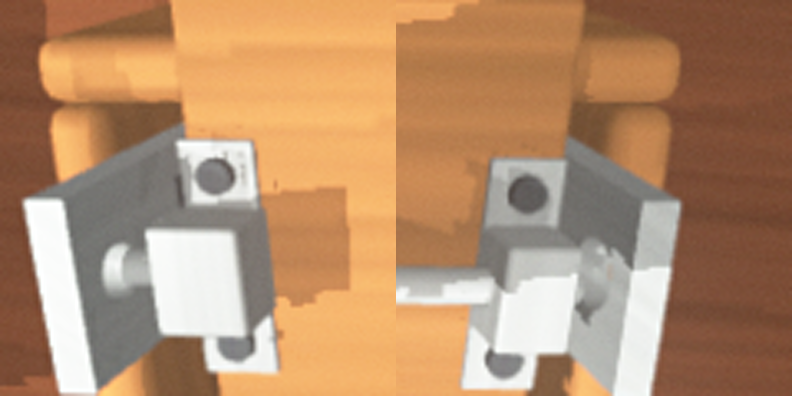

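>>> {"method": "carry_out", "body": {
  "rows": [
    [[0.5,0,0,0,34],[0.5,0,0,0,34],[0.5,0,0,0,34],[0.3,0,0,0,34],[0,0,0,0,34],[0,0,0,0,34],[0,0,0,0,34],[0,0,0,0,34]]
  ]
}}

```text
time_s: 16.6
position: [530.5, -190.4, 93.9]
ee_rot: [1.148, 1.247, -1.148]
contact_force: [0.8, -0.0, -0.9]
grip_width: 0.44
```

>>> {"method": "carry_out", "body": {
  "rows": [
    [[0.2,0,0,0,34],[0.2,0,0,0,34],[0,0,0,0,34],[0,0,0,0,34],[0,0,0,0,34],[0,0,0,0,34],[0,0,0,0,34],[0,0,0,0,34]]
  ]
}}

```text
time_s: 17.6
position: [530.6, -190.4, 93.8]
ee_rot: [1.148, 1.247, -1.148]
contact_force: [-1.3, 2.5, 7.6]
grip_width: 0.44
```

```bash
python3 - <<'E'
from h import *
plan([*GT,94],YT,-1)
print(arm.get_obs()["wrist_torque"])
E
```

```text
rel rotvec [ 0.0002 -0.0001 -0.0003]
shift in current tool frame [-0.2 -0.   0.1]  in target tool frame [-0.2 -0.   0.1]
pos [ 530.6 -190.4   93.8] F [-1.3  2.5  7.6] grip 37.542353499125916 t 17.6
[0.41714052 0.21760136 0.05325856]
```

>>> {"method": "carry_out", "body": {
  "rows": [
    [[-0.2,0,0,0,34],[0,0,0,0,34],[0,0,-1,0,34],[0,0,-1,0,34],[0,0,-1,0,34],[0,0,-1,0,34],[0,0,0,0,34],[0,0,0,0,34]]
  ]
}}

```text
time_s: 18.6
position: [530.3, -186.7, 93.8]
ee_rot: [1.148, 1.247, -1.148]
contact_force: [-0.4, -4.4, 5.6]
grip_width: 0.437
```

```bash
python3 - <<'E'
from h import *
plan([*GT,94],YT,-1)
print(arm.get_obs()["wrist_torque"])
E
```

```text
rel rotvec [ 0.0002  0.0004 -0.0002]
shift in current tool frame [-0.2 -0.   3.8]  in target tool frame [-0.2 -0.   3.8]
pos [ 530.3 -186.7   93.8] F [-0.4 -4.4  5.6] grip 37.35956422267766 t 18.6
[-1.03838144 -0.10625703  0.19424626]
```

>>> {"method": "carry_out", "body": {
  "rows": [
    [[-0.1,0,-0.7,0,34],[0,0,-0.7,0,34],[0,0,-0.6,0,34],[0,0,0,0,34],[0,0,0,0,34],[0,0,0,0,34],[0,0,0,0,34],[0,0,0,0,34]]
  ]
}}

```text
time_s: 19.6
position: [530.0, -184.5, 93.8]
ee_rot: [1.148, 1.247, -1.148]
contact_force: [0.2, -4.2, 4.8]
grip_width: 0.438
```

```bash
python3 - <<'E'
from h import *
plan([*GT,94],YT,-1)
B,p,o=lidcheck("w11",HT,YT);print(o["wrist_torque"])
cv2.imwrite("pics/w11c.png",np.hstack([cv2.resize(p[190:310,a:a+120,::-1],None,fx=3.3,fy=3.3,interpolation=cv2.INTER_CUBIC) for a in(70,420)]))
E
```

```text
rel rotvec [ 0.0002 -0.0001 -0.0001]
shift in current tool frame [-0.2  0.   6. ]  in target tool frame [-0.2  0.   6. ]
pos [ 530.  -184.5   93.8] F [ 0.2 -4.2  4.8] grip 37.423079086634644 t 19.6
[-1.09811988 -0.12716077  0.26468593]
```

View pics/w11c.png

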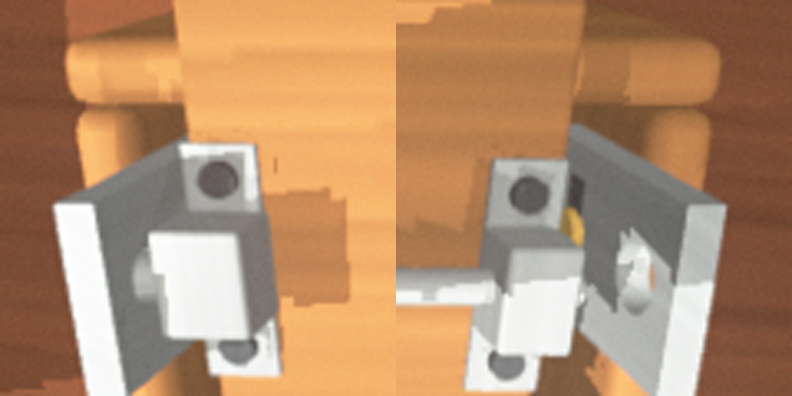

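>>> {"method": "carry_out", "body": {
  "rows": [
    [[0,0,-1,0,34],[0,0,-1,0,34],[0,0,-1,0,34],[0,0,-0.6,0,34],[0,0,0,0,34],[0,0,0,0,34],[0,0,0,0,34],[0,0,0,0,34]]
  ]
}}

```text
time_s: 20.65
position: [529.7, -180.8, 93.8]
ee_rot: [1.148, 1.247, -1.148]
contact_force: [0.3, -4.2, 5.3]
grip_width: 0.438
```

```bash
python3 - <<'E'
from h import *
plan([*GT,94],YT,-1)
B,p,o=lidcheck("w12",HT,YT);print(o["wrist_torque"])
cv2.imwrite("pics/w12c.png",np.hstack([cv2.resize(p[190:310,a:a+120,::-1],None,fx=3.3,fy=3.3,interpolation=cv2.INTER_CUBIC) for a in(70,420)]))
E
```

```text
rel rotvec [ 0.0004 -0.0001 -0.    ]
shift in current tool frame [-0.2  0.   9.7]  in target tool frame [-0.2  0.   9.7]
pos [ 529.7 -180.8   93.8] F [ 0.3 -4.2  5.3] grip 37.38629481718021 t 20.65
[-1.09248605 -0.09778419  0.21382873]
```

View pics/w12c.png

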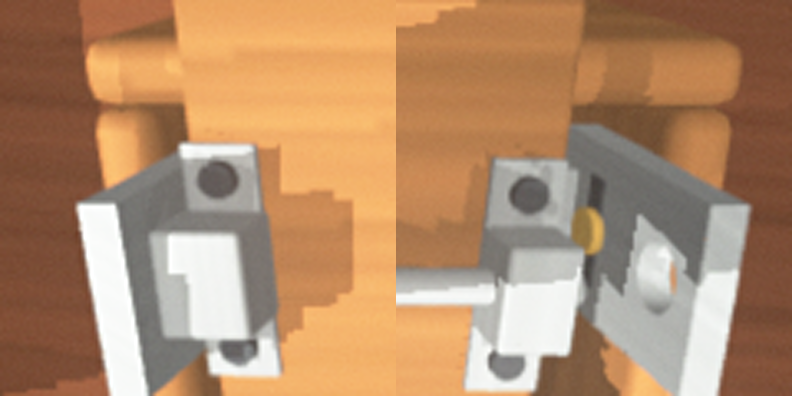

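>>> {"method": "carry_out", "body": {
  "rows": [
    [[0,0,-0.3,0,34],[0,0,0,0,34],[0,0,0,0,34],[0,0,0,0,34],[0,0,0,0,34],[0,0,0,0,34],[0,0,0,0,34],[0,0,0,0,34]]
  ]
}}

```text
time_s: 21.7
position: [529.7, -180.6, 93.8]
ee_rot: [1.148, 1.247, -1.148]
contact_force: [0.3, -4.1, 5.5]
grip_width: 0.437
```

>>> {"method": "carry_out", "body": {
  "rows": [
    [[0,0,-0.3,0,34],[0,0,0,0,34],[0,0,0,0,34],[0,0,0,0,34],[0,0,0,0,34],[0,0,0,0,34],[0,0,0,0,34],[0,0,0,0,34]]
  ]
}}

```text
time_s: 22.7
position: [529.7, -180.3, 93.8]
ee_rot: [1.148, 1.247, -1.148]
contact_force: [1.0, -3.9, 5.2]
grip_width: 0.437
```

```bash
python3 - <<'E'
from h import *
plan([*GT,94],YT,-1)
print(arm.get_obs()["wrist_torque"])
E
```

```text
rel rotvec [ 0.0003  0.     -0.0001]
shift in current tool frame [-0.2  0.  10.2]  in target tool frame [-0.2  0.  10.2]
pos [ 529.7 -180.3   93.8] F [ 1.  -3.9  5.2] grip 37.3559364059148 t 22.7
[-1.1050266  -0.08762567  0.21127352]
```

>>> {"method": "carry_out", "body": {
  "rows": [
    [[0,0,-0.3,0,34],[0,0,0,0,34],[0,0,0,0,34],[0,0,0,0,34],[0,0,-0.3,0,34],[0,0,0,0,34],[0,0,0,0,34],[0,0,0,0,34]]
  ]
}}

```text
time_s: 23.7
position: [529.7, -180.0, 93.8]
ee_rot: [1.148, 1.247, -1.148]
contact_force: [0.4, -6.0, 4.9]
grip_width: 0.436
```

>>> {"method": "carry_out", "body": {
  "rows": [
    [[0,0,0.3,0,34],[0,0,0.3,0,34],[0,0,0,0,34],[0,0,0,0,34],[0,0,0,0,34],[0,0,0,0,34],[0,0,0,0,34],[0,0,0,0,34]]
  ]
}}

```text
time_s: 24.7
position: [529.7, -180.0, 93.8]
ee_rot: [1.148, 1.248, -1.148]
contact_force: [0.1, -2.9, 6.9]
grip_width: 0.437
```

>>> {"method": "carry_out", "body": {
  "force": 20,
  "rows": [
    [[0,0,0,0,42],[0,0,0,0,46],[0,0,0,0,50],[0,0,0,0,54],[0,0,0,0,58],[0,0,0,0,62],[0,0,0,0,66],[0,0,0,0,70]]
  ]
}}

```text
time_s: 25.7
position: [529.7, -179.8, 93.8]
ee_rot: [1.148, 1.248, -1.147]
contact_force: [-0.4, 0.2, 0.3]
grip_width: 0.819
```

```bash
python3 - <<'E'
from h import *
plan([*GT,94],YT,-1)
B,p,o=lidcheck("w13",HT,YT);print(o["wrist_torque"])
E
```

```text
rel rotvec [ 0.0006 -0.0008  0.    ]
shift in current tool frame [-0.2 -0.  10.7]  in target tool frame [-0.2 -0.  10.7]
pos [ 529.7 -179.8   93.8] F [-0.4  0.2  0.3] grip 69.98289896563449 t 25.7
[-0.00643842  0.01621287 -0.01999305]
```

View pics/w13.png

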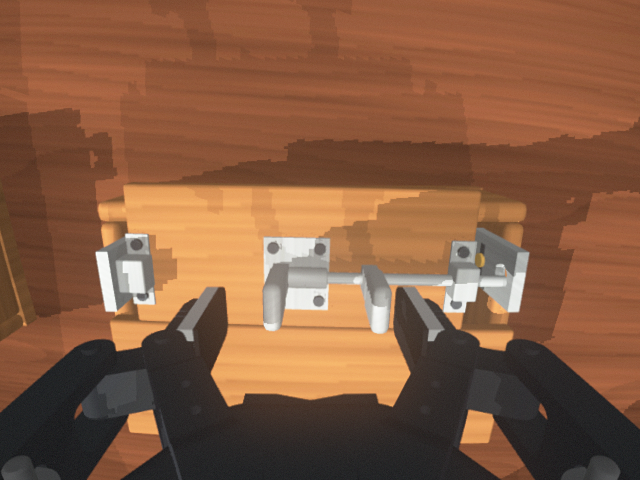

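>>> {"method": "carry_out", "body": {
  "rows": [
    [[0,0,0,0,76],[0,0,0,0,82],[0,0,0,0,85],[0,0,0,0,85],[0,0,4,0,85],[0,0,4,0,85],[0,0,0,0,85],[0,0,0,0,85]]
  ]
}}

```text
time_s: 26.75
position: [530.3, -188.2, 93.8]
ee_rot: [1.148, 1.247, -1.148]
contact_force: [-0.4, 0.1, 0.0]
grip_width: 0.993
```

```bash
python3 - <<'E'
from h import *
plan([*GT,94],YT,-1)
B,p,o=lidcheck("w14",HT,YT);print(o["wrist_torque"])
cv2.imwrite("pics/w14c.png",np.hstack([cv2.resize(p[190:310,a:a+120,::-1],None,fx=3.3,fy=3.3,interpolation=cv2.INTER_CUBIC) for a in(70,420)]))
E
```

```text
rel rotvec [ 0.0002 -0.0002  0.0001]
shift in current tool frame [-0.2  0.   2.3]  in target tool frame [-0.2  0.   2.3]
pos [ 530.3 -188.2   93.8] F [-0.4  0.1  0. ] grip 84.8321041710108 t 26.75
[-0.01932683 -0.02842203  0.01570453]
```

View pics/w14.png

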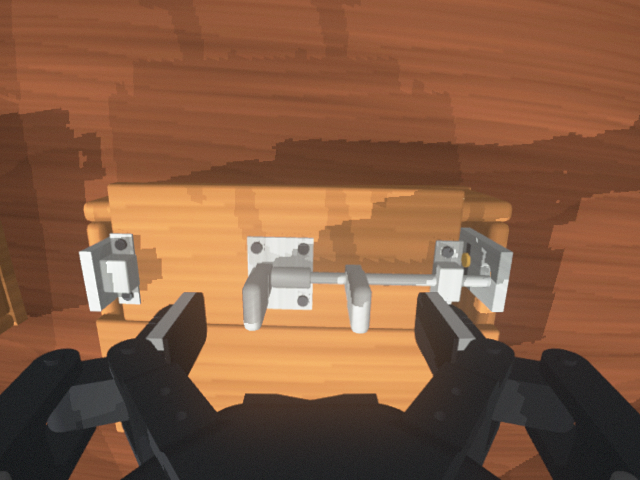

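View pics/w14c.png

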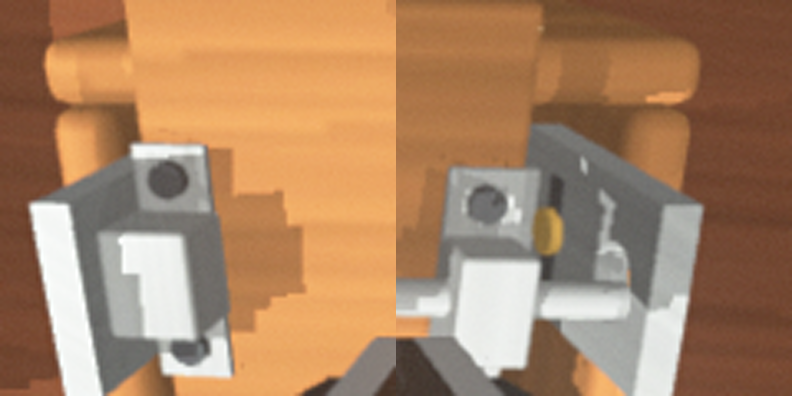

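```bash
cat > chk.py <<'E'
from h import *
def run(name):
    z=np.load(name+".npz");W=cloud("wrist",z["d"],(z["pos"],z["rot"]));B=inbox(W,HT,YT)
    s=(B[...,2]>74)&(B[...,2]<87)&(abs(B[...,1]+10)<95)&(B[...,0]>-20)&(B[...,0]<38)
    Q=B[s];A=np.c_[Q[:,:2],np.ones(len(Q))]
    for _ in range(6):
        k=np.linalg.lstsq(A,Q[:,2],rcond=None)[0];g=abs(A@k-Q[:,2])<1.2;A,Q=A[g],Q[g]
    print(name,"plane",k.round(4),len(Q),end=" ")
    # rear edge of board
    rows=[]
    for y in range(-80,75,10):
        m=(abs(B[...,1]-y)<3)&(abs(B[...,2]-80)<3)&(B[...,0]>10);v=B[...,0][m]
        if len(v): rows.append((y,v.max()))
    r=np.array(rows);f=np.polyfit(r[:,0],r[:,1],1);print("rear edge slope deg",np.degrees(f[0]).round(2),"x0",f[1].round(2))
    m=(B[...,2]>112)&(B[...,2]<128)&(abs(B[...,0])<25)&(abs(B[...,1]+10)<50)
    cx=cv2
    Q=B[m];
    for s in(1,-1):
        q=Q[(Q[:,1]+10)*s>0]; 
        if len(q): print("   plate",s,q.min(0).round(1),q.max(0).round(1))
    e=(B[...,2]>88)&(B[...,2]<99)
    for s in(1,-1):
        m=e&(abs(B[...,1]*s-103)<5)&(abs(B[...,0])<25)
        Q=B[m]; print("   ear",s,np.percentile(Q[:,0],[1,99]).round(1),np.percentile(Q[:,1],[1,99]).round(1))
        m=(B[...,2]>85)&(B[...,2]<93)&(abs(B[...,1]*s-88+ (10 if s>0 else -0))<18)&(abs(B[...,0])<12)
        Q=B[m]; print("   housing top",s,len(Q),Q.min(0).round(1) if len(Q) else 0,Q.max(0).round(1) if len(Q) else 0)
import sys
for n in sys.argv[1:]: run(n)
E
python3 chk.py w10 w12 w13 w14
```

```text
w10 plane [4.30000e-03 4.20000e-03 8.14172e+01] 23960 rear edge slope deg 1.05 x0 46.08
   plate 1 [-10.8   1.5 112. ] [ 11.5  21.3 128. ]
   plate -1 [-11.3 -41.2 112. ] [ 11.5 -21.8 127.9]
   ear 1 [-15.7  16.1] [ 99. 106.]
   housing top 1 604 [-12.   74.3  85. ] [11.2 96.  93. ]
   ear -1 [-15.7  16.1] [-106.2  -99.4]
   housing top -1 1276 [ -11.9 -101.1   85. ] [ 12. -70.  93.]
w12 plane [-9.70000e-03 -1.80000e-03  7.96412e+01] 22258 rear edge slope deg 0.79 x0 45.41
   plate 1 [-11.1  11.1 112. ] [ 11.8  31.6 128. ]
   plate -1 [-10.9 -32.6 112. ] [ 11.8 -12.1 128. ]
   ear 1 [-16.   16.1] [ 98.3 105.9]
   housing top 1 961 [-8.3 83.3 85. ] [10.2 96.  92.9]
   ear -1 [-16.1  16. ] [-106.4  -99.3]
   housing top -1 1328 [ -11.9 -101.3   85. ] [ 12.  -70.1  93. ]
w13 plane [-7.40000e-03 -1.85000e-02  8.13106e+01] 24002 rear edge slope deg 0.96 x0 45.09
   plate 1 [-11.   12.5 112. ] [ 11.7  39.9 128. ]
   plate -1 [-11.7 -41.1 112. ] [ 11.7 -24.6 128. ]
   ear 1 [-16.1  16. ] [ 98.2 105.7]
   housing top 1 914 [-8.7 84.3 85.1] [10.4 96.  93. ]
   ear -1 [-15.9  16. ] [-106.1  -98.7]
   housing top -1 983 [ -11.9 -101.4   85. ] [ 12.  -70.1  93. ]
w14 plane [-6.90000e-03 -1.82000e-02  8.12941e+01] 24485 rear edge slope deg 0.99 x0 45.15
   plate 1 [-11.   12.4 112.1] [ 10.8  35.  128. ]
   plate -1 [-11.9 -50.8 112. ] [ 10.2 -24.7 127.9]
   ear 1 [-15.8  16.1] [ 98.2 106.1]
   housing top 1 911 [-8.1 84.6 85. ] [10.5 96.  93. ]
   ear -1 [-15.9  16. ] [-106.4  -98.8]
   housing top -1 927 [ -12. -101.   85.] [ 11.9 -70.   93. ]
```

>>> {"method": "carry_out", "body": {
  "rows": [
    [[-5,0,0,0,85],[-15,0,0,0,85],[-20,0,0,0,85],[-20,0,0,0,85],[-8,0,0,0,60],[0,-15,30,0,30],[0,-20,30,0,0],[0,0,22,0,0]]
  ]
}}

```text
time_s: 27.8
position: [501.0, -274.5, 162.1]
ee_rot: [1.149, 1.247, -1.15]
contact_force: [-0.2, -0.1, 0.3]
grip_width: 0.131
```

```bash
python3 - <<'E'
from h import *
P=toW((-35,-90),HT,YT)
plan([*P,95],YT,-1)
B,p,o=lidcheck("w15",HT,YT)
B,p,o=lidcheck("w15",HT,YT)
p,d=arm.read_camera("side");cv2.imwrite("pics/s15.png",cv2.resize(p[230:480,200:420,::-1],None,fx=2.4,fy=2.4))
E
python3 chk.py w15
```

```text
rel rotvec [-0.0013  0.0002  0.0006]
shift in current tool frame [67.1  1.4 -1.3]  in target tool frame [67.1  1.3 -1.3]
pos [ 501.  -274.5  162.1] F [-0.2 -0.1  0.3] grip 11.156358906823518 t 27.8
w15 plane [-1.06000e-02 -1.85000e-02  8.14165e+01] 13544 rear edge slope deg 1.09 x0 44.77
   plate 1 [-11.3  11.6 112. ] [ 10.6  20.2 125.8]
   plate -1 [-11.9 -33.9 112. ] [ 10.  -24.9 126.4]
   ear 1 [-16.1  15.5] [ 98.2 106.3]
   housing top 1 513 [-8.  83.7 85.1] [ 9.8 96.  92.9]
   ear -1 [-16.3  15.6] [-106.3  -98.5]
   housing top -1 315 [ -9.8 -99.9  85. ] [ 12.  -70.   92.9]
```

View pics/w15.png

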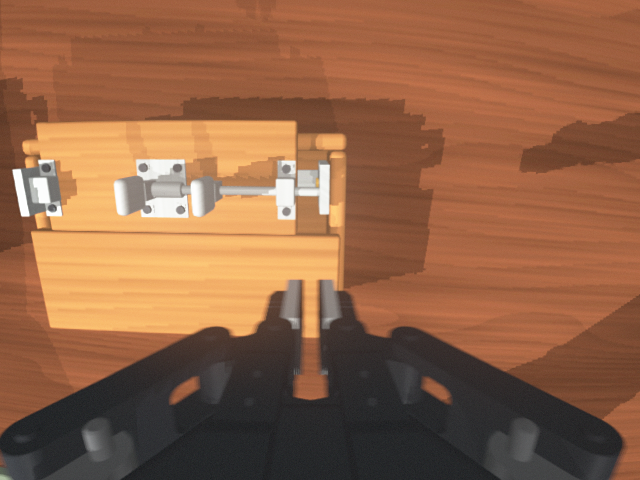

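View pics/s15.png

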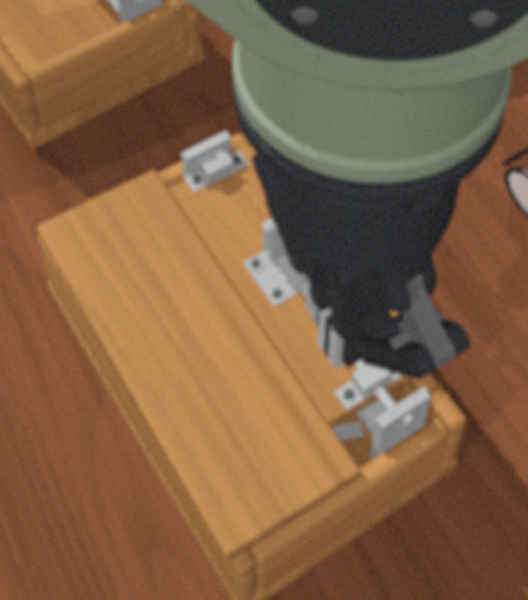

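>>> {"method": "carry_out", "body": {
  "rows": [
    [[0,1,-1,0,0],[15,0,0,0,0],[18,0,0,0,0],[18,0,0,0,0],[14,0,0,0,0],[5,0,0,0,0],[0,0,0,0,0],[0,0,0,0,0]]
  ]
}}

```text
time_s: 28.95
position: [503.4, -271.9, 92.2]
ee_rot: [1.148, 1.247, -1.148]
contact_force: [-0.1, -1.0, 0.2]
grip_width: -0.004
```

>>> {"method": "carry_out", "body": {
  "rows": [
    [[1,0,0,0,0],[1,0,0,0,0],[1,0,0,0,0],[1,0,0,0,0],[0.5,0,0,0,0],[0,0,0,0,0],[0,0,0,0,0],[0,0,0,0,0]]
  ]
}}

```text
time_s: 29.95
position: [503.2, -271.8, 87.3]
ee_rot: [1.148, 1.247, -1.148]
contact_force: [-0.7, -0.6, 0.0]
grip_width: 0.003
```

>>> {"method": "carry_out", "body": {
  "rows": [
    [[0.6,0,0,0,0],[0.6,0,0,0,0],[0.6,0,0,0,0],[0.6,0,0,0,0],[0.6,0,0,0,0],[0.5,0,0,0,0],[0,0,0,0,0],[0,0,0,0,0]]
  ]
}}

```text
time_s: 30.95
position: [503.2, -271.8, 83.8]
ee_rot: [1.148, 1.247, -1.148]
contact_force: [-0.6, -0.3, 0.4]
grip_width: -0.002
```

>>> {"method": "carry_out", "body": {
  "rows": [
    [[0.5,0,0,0,0],[0,0,0,0,0],[0.5,0,0,0,0],[0,0,0,0,0],[0.3,0,0,0,0],[0,0,0,0,0],[0,0,0,0,0],[0,0,0,0,0]]
  ]
}}

```text
time_s: 31.95
position: [503.1, -271.8, 82.5]
ee_rot: [1.148, 1.247, -1.148]
contact_force: [0.4, 0.5, 0.2]
grip_width: 0.001
```

>>> {"method": "carry_out", "body": {
  "rows": [
    [[0.4,0,0,0,0],[0,0,0,0,0],[0.4,0,0,0,0],[0,0,0,0,0],[0.3,0,0,0,0],[0,0,0,0,0],[0,0,0,0,0],[0,0,0,0,0]]
  ]
}}

```text
time_s: 32.95
position: [503.1, -271.8, 81.4]
ee_rot: [1.148, 1.247, -1.148]
contact_force: [-0.2, -0.1, -0.3]
grip_width: 0.002
```

>>> {"method": "carry_out", "body": {
  "rows": [
    [[0.4,0,0,0,0],[0,0,0,0,0],[0.4,0,0,0,0],[0,0,0,0,0],[0.2,0,0,0,0],[0,0,0,0,0],[0,0,0,0,0],[0,0,0,0,0]]
  ]
}}

```text
time_s: 33.95
position: [503.2, -271.8, 80.4]
ee_rot: [1.148, 1.247, -1.148]
contact_force: [-0.1, 0.6, 0.4]
grip_width: -0.002
```

```bash
python3 - <<'E'
from h import *
print(arm.get_obs()["contact_force"],arm.get_obs()["wrist_torque"])
B,p,o=lidcheck("w16",HT,YT)
E
python3 chk.py w16
```

```text
[-0.14533102  0.59545027  0.4477964 ] [ 0.0179507  -0.01201672 -0.03104767]
w16 plane [-1.36000e-02 -1.69000e-02  8.15392e+01] 23298 rear edge slope deg 1.03 x0 44.97
   plate 1 [-11.3  11.4 112. ] [ 10.8  20.8 125.6]
   plate -1 [-11.9 -34.1 112. ] [  9.9 -25.3 126.6]Traceback (most recent call last):
  File "chk.py", line 28, in <module>
    for n in sys.argv[1:]: run(n)
                           ~~~^^^
  File "chk.py", line 24, in run
    Q=B[m]; print("   ear",s,np.percentile(Q[:,0],[1,99]).round(1),np.percentile(Q[:,1],[1,99]).round(1))
                             ~~~~~~~~~~~~~^^^^^^^^^^^^^^^
    return _quantile_unchecked(
        a, q, axis, out, overwrite_input, method, keepdims, weights)
    return _ureduce(a,
                    func=_quantile_ureduce_func,
    ...<5 lines>...
                    overwrite_input=overwrite_input,
                    method=method)
    r = func(a, **kwargs)
    result = _quantile(arr,
                       quantiles=q,
    ...<2 lines>...
                       out=out,
                       weights=wgt)
    slices_having_nans = np.isnan(arr[-1, ...])
                                  ~~~^^^^^^^^^
IndexError: index -1 is out of bounds for axis 0 with size 0
```

View pics/w16.png

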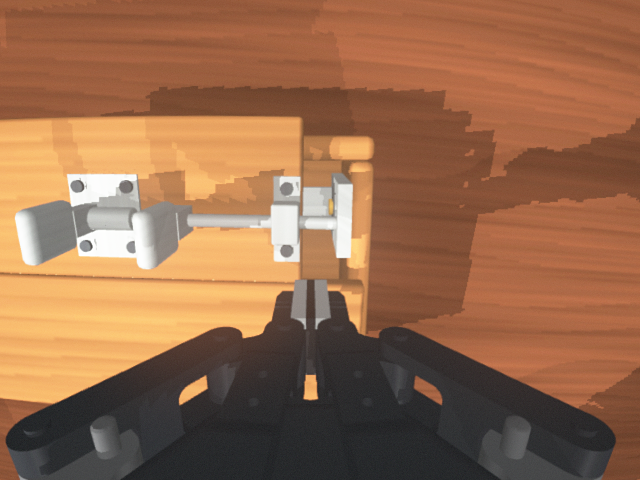

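```bash
python3 - <<'E'
from h import *
o=arm.get_obs();tp=(o["position"],o["ee_rot"])
print("tip px",proj("wrist",o["position"],tp), inbox(o["position"],HT,YT))
z=np.load("w16.npz");W=cloud("wrist",z["d"],(z["pos"],z["rot"]));B=inbox(W,HT,YT)
for (u,v) in((250,260),(250,300),(200,300),(250,250),(280,270),(310,283),(310,295),(310,325),(310,390),(345,300),(362,300),(200,330)): print(u,v,B[v,u].round(1))
p,d=arm.read_camera("side");q=proj("side",o["position"])[0];print(q);cv2.imwrite("pics/s16.png",cv2.resize(p[280:480,220:420,::-1],None,fx=3,fy=3,interpolation=cv2.INTER_CUBIC))
E
```

```text
tip px [[310.19090003 280.8516904 ]] [-34.02736848 -88.76730592  80.37450496]
250 260 [-22.4 -59.9  82.6]
250 300 [-43.1 -59.   83.2]
200 300 [-44.1 -33.4  81.5]
250 250 [-17.1 -60.3  83.3]
280 270 [-27.2 -74.3  83.3]
310 283 [-23.1 -88.7 109. ]
310 295 [-23.1 -88.7 120.7]
310 325 [-25.6 -88.7 138.8]
310 390 [-95.8 -88.7  84. ]
345 300 [ -26.6 -102.3  117.6]
362 300 [ -43.2 -114.4   83. ]
200 330 [-60.9 -32.   81.9]
[338.74150327 408.56923109]
```

View pics/s16.png

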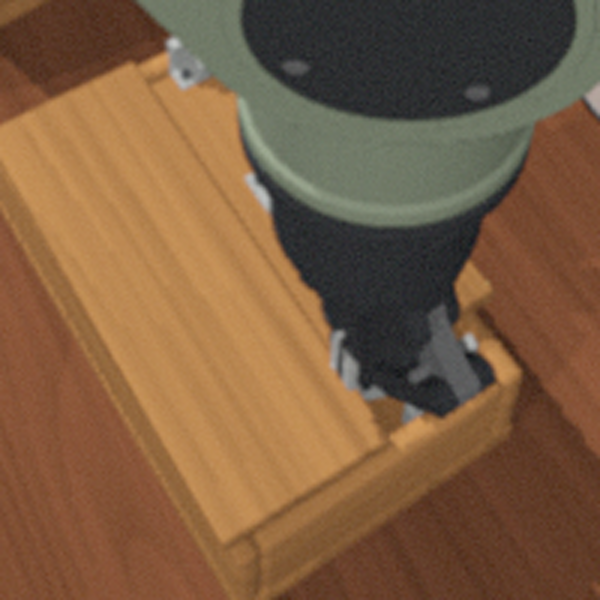

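```bash
python3 - <<'E'
from h import *
z=np.load("w16.npz");W=cloud("wrist",z["d"],(z["pos"],z["rot"]));B=inbox(W,HT,YT)
for v in range(272,290,1): print(v,B[v,305].round(1),B[v,310].round(1))
E
```

```text
272 [-55.9 -85.1  11.3] [-55.9 -88.6  11.3]
273 [-56.6 -85.1  11.5] [-56.6 -88.6  11.5]
274 [-57.5 -85.1  11. ] [-57.3 -88.6  11.6]
275 [-58.4 -85.1  10.8] [-58.3 -88.6  10.9]
276 [-58.7 -85.1  11.9] [-59.1 -88.6  10.8]
277 [-59.8 -85.1  10.9] [-59.9 -88.6  10.6]
278 [-59.9 -85.1  12.5] [-60.4 -88.6  11.3]
279 [-34.7 -86.1  76.3] [-35.3 -88.7  74.9]
280 [-23.2 -86.6 105.6] [-23.2 -88.7 105.6]
281 [-22.9 -86.6 107.5] [-22.9 -88.7 107.5]
282 [-22.9 -86.7 108.5] [-22.8 -88.7 108.8]
283 [-22.8 -86.7 109.9] [-23.1 -88.7 109. ]
284 [-23.  -86.7 110.3] [-22.8 -88.7 110.7]
285 [-22.8 -86.7 111.9] [-22.8 -88.7 111.7]
286 [-22.9 -86.7 112.6] [-23.  -88.7 112.2]
287 [-23.  -86.7 113.2] [-23.  -88.7 113.4]
288 [-22.6 -86.8 115.2] [-23.3 -88.7 113.7]
289 [-23.3 -86.7 114.6] [-23.3 -88.7 114.6]
```

```bash
python3 - <<'E'
from h import *
for n in("wrist0","w13","w15","w16","w14"):
    z=np.load(n+".npz");d=z["d"]
    T=cloud("wrist",d,(np.zeros(3),np.zeros(3)))
    m=(d>0)&(d<175)&(T[...,0]<2)
    m[:275]=0
    t=T[m];
    near=t[(t[:,0]>-40)]
    print(n,len(near)); 
    for lo in range(-40,2,4):
        q=near[(near[:,0]>=lo)&(near[:,0]<lo+4)]
        if len(q): print("   x",lo,len(q),"y",np.percentile(q[:,1],[1,50,99]).round(1),"z",np.percentile(q[:,2],[1,25,75,99]).round(1))
E
```

```text
wrist0 499
   x -40 395 y [-10.3   3.1  11.4] z [-48.5 -42.7  42.8  48.3]
   x -36 104 y [-9.2  0.4  9.5] z [-43.  -42.6  42.9  43.1]
w13 4116
   x -40 507 y [-10.5   7.1  11.6] z [-47.4 -35.2  35.3  47.4]
   x -36 388 y [-10.5   5.5  11.6] z [-45.3 -35.2  35.1  41.8]
   x -32 1752 y [-10.8   0.3   9.9] z [-35.3 -16.   29.6  35.2]
   x -28 322 y [-9.3  6.6 10.4] z [-20.1 -14.2  25.8  33. ]
   x -24 190 y [-8.6  8.6 10.5] z [-18.7 -13.3  26.4  32.7]
   x -20 169 y [-8.6  8.3 10.3] z [-18.6 -12.3  27.   32.4]
   x -16 108 y [-8.6  3.6  9.2] z [-18.4 -11.8  26.4  32.7]
   x -12 72 y [-8.7  0.3  7.6] z [-12.  -11.7  26.2  26.9]
   x -8 52 y [-7.7 -1.2  4.8] z [-54.7 -11.6  26.4  63. ]
   x -4 556 y [-7.4  0.2  3.7] z [-104.9 -100.   102.1  106.5]
w15 941
   x -40 347 y [-0.5  7.6 11.5] z [-15.2  -7.5   6.8  15.5]
   x -36 261 y [ 6.6 10.5 11.5] z [-15.4  -8.    8.6  15.6]
   x -32 239 y [ 6.4 10.7 11.4] z [-14.2  -7.8   8.1  14.6]
   x -28 94 y [ 6.5 11.  11.3] z [-12.6  -5.5   6.4  13.6]
w16 3033
   x -40 278 y [ 6.5 10.5 11.5] z [-13.3  -6.2   6.3  13.5]
   x -36 270 y [ 6.4 10.6 11.5]
[... 239 characters left out ...]
5.2  21.8  25.5]
   x -4 2134 y [-7.3 -0.4  4. ] z [-124.3  -57.   -13.8   24.9]
w14 3578
   x -40 385 y [-10.2   3.2  11.5] z [-48.2 -42.5  42.6  47.5]
   x -36 127 y [-9.3  0.4  9.6] z [-42.7 -42.4  42.7  43. ]
   x -32 1551 y [-10.6   0.3   9.9] z [-27.9 -24.2  20.9  24.7]
   x -28 302 y [-8.8  7.1 10.6] z [-28.7 -22.   17.7  24.9]
   x -24 204 y [-8.2  8.4 10.6] z [-26.8 -21.   18.4  24.5]
   x -20 185 y [-8.3  8.  10.7] z [-27.  -20.7  18.6  24.5]
   x -16 107 y [-8.7  3.4  9.3] z [-20.7 -20.3  17.9  24.5]
   x -12 63 y [-8.1 -0.3  7.4] z [-20.5 -20.3  17.7  21. ]
   x -8 49 y [-8.1 -0.3  5.3] z [-107.8  -20.2   17.8   92.9]
   x -4 605 y [-7.9  0.1  3.7] z [-113.4 -108.8   94.1   98.4]
```

```bash
python3 - <<'E'
from h import *
for n in("w15","w16"):
    z=np.load(n+".npz");W=cloud("wrist",z["d"],(z["pos"],z["rot"]));B=inbox(W,HT,YT)
    m=(B[...,2]>88)&(B[...,2]<108)&(B[...,1]<-60)&(B[...,1]>-97)&(abs(B[...,0])<20);Q=B[m];Q=Q
    hist=np.histogram(Q[:,2],range(88,109,2));print(hist[0])
    t=Q[(Q[:,2]>90)];print(np.percentile(t,[2,98],axis=0).round(1))
    if n=="w15":
        for uv in((320,228),(320,232),(320,236),(320,242),(320,250)): print(uv,B[uv[1],uv[0]].round(1))
E
```

```text
[148 192  93 407   6   0   0   0   0   0]
[[-10.7 -95.2  90.1]
 [  6.5 -62.2  95.9]]
(320, 228) [ -47.1 -102.9   11.3]
(320, 232) [ -51.1 -102.9   10.4]
(320, 236) [ -35.2 -100.9   82.2]
(320, 242) [ -39.6 -100.9   82.3]
(320, 250) [ -45.1 -100.9   83.7]
[324 422 208 921  11   0   0   0   0   0]
[[-10.4 -95.3  90.1]
 [  6.5 -62.8  95.8]]
```

>>> {"method": "carry_out", "body": {
  "rows": [
    [[-15,0,0,0,0],[-20,0,0,0,0],[-15,0,0,0,0],[0,16,-2,0,0],[0,16,-3,0,0],[0,0,0,0,0],[0,0,0,0,0],[0,0,0,0,0]]
  ]
}}

```text
time_s: 35.05
position: [534.1, -264.5, 130.6]
ee_rot: [1.148, 1.247, -1.149]
contact_force: [0.3, 0.3, -0.3]
grip_width: 0.002
```

```bash
python3 - <<'E'
from h import *
z=np.load("w16.npz");W=cloud("wrist",z["d"],(z["pos"],z["rot"]));B=inbox(W,HT,YT)
m=(B[...,2]>93.5)&(B[...,2]<97)&(B[...,1]<-60)&(B[...,1]>-97)&(abs(B[...,0])<20);Q=B[m];print(np.percentile(Q,[2,50,98],axis=0).round(1))
o=arm.get_obs();print(inbox(o["position"],HT,YT),o["contact_force"])
E
```

```text
[[-10.7 -83.5  93.6]
 [ -2.1 -77.8  94.6]
 [  6.3 -72.1  95.9]]
[ -2.58058925 -84.0866929  130.58804883] [ 0.31572613  0.30376372 -0.2829435 ]
```

>>> {"method": "carry_out", "body": {
  "rows": [
    [[0,0,-6,0,0],[8,0,0,0,0],[8,0,0,0,0],[8,0,0,0,0],[4,0,0,0,0],[1.5,0,0,0,0],[0,0,0,0,0],[0,0,0,0,0]]
  ]
}}

```text
time_s: 36.05
position: [534.2, -258.2, 101.1]
ee_rot: [1.148, 1.247, -1.148]
contact_force: [0.2, -0.1, 0.1]
grip_width: -0.005
```

>>> {"method": "carry_out", "body": {
  "rows": [
    [[0.8,0,0,0,0],[0.8,0,0,0,0],[0.8,0,0,0,0],[0.8,0,0,0,0],[0.8,0,0,0,0],[0.8,0,0,0,0],[0,0,0,0,0],[0,0,0,0,0]]
  ]
}}

```text
time_s: 37.05
position: [534.1, -258.2, 96.1]
ee_rot: [1.148, 1.247, -1.148]
contact_force: [-0.1, -0.5, 1.3]
grip_width: -0.004
```

```bash
python3 - <<'E'
from h import *
def slope(name,C,Y,zt):
    z=np.load(name+".npz");W=cloud("wrist",z["d"],(z["pos"],z["rot"]));B=inbox(W,C,Y)
    r=[]
    for y in range(-80,60,10):
        m=(abs(B[...,1]-y)<3)&(abs(B[...,2]-zt)<3.5)&(B[...,0]>10)&(B[...,0]<60);v=B[...,0][m]
        if len(v): r.append((y,v.max()))
    r=np.array(r);f=np.polyfit(r[:,0],r[:,1],1);print(name,np.degrees(f[0]).round(2),f[1].round(2))
HF=toW((37.75,2.1),(491,171.5),7.1)
slope("w2",HF,YF,80)
slope("w8",HT,YT,159)
slope("w9",HT,YT,99)
slope("w15",HT,YT,81.5)
o=arm.get_obs();print(o["position"],o["contact_force"])
E
```

```text
w2 -0.03 45.55
w8 1.05 46.6
w9 1.05 46.2
w15 1.18 44.82
[ 534.13857099 -258.21287395   96.10277511] [-0.10817957 -0.49706797  1.27910217]
```

>>> {"method": "carry_out", "body": {
  "rows": [
    [[0.4,0,0,0,0],[0,0,0,0,0],[0.4,0,0,0,0],[0,0,0,0,0],[0,0,0,0,0],[0,0,0,0,0],[0,0,0,0,0],[0,0,0,0,0]]
  ]
}}

```text
time_s: 38.05
position: [534.1, -258.2, 95.3]
ee_rot: [1.148, 1.247, -1.148]
contact_force: [0.9, -0.6, 0.4]
grip_width: 0.0
```

>>> {"method": "carry_out", "body": {
  "rows": [
    [[0.3,0,0,0,0],[0.3,0,0,0,0],[0.3,0,0,0,0],[0.3,0,0,0,0],[0.3,0,0,0,0],[0,0,0,0,0],[0,0,0,0,0],[0,0,0,0,0]]
  ]
}}

```text
time_s: 39.05
position: [534.1, -258.2, 93.8]
ee_rot: [1.148, 1.247, -1.148]
contact_force: [0.4, 0.5, -0.6]
grip_width: 0.001
```

```bash
python3 - <<'E'
from h import *
B,p,o=lidcheck("w17",HT,YT)
T=cloud("wrist",np.load("w17.npz")["d"],(np.zeros(3),np.zeros(3)))
m=(B[...,2]>86)&(B[...,2]<104)&(B[...,1]<-65)&(B[...,1]>-97)&(abs(B[...,0])<14)&(T[...,0]>-15);Q=B[m];print(len(Q),np.percentile(Q,[2,50,98],axis=0).round(1))
print(inbox(o["position"],HT,YT),o["contact_force"])
E
```

```text
958 [[ -4.5 -96.2  86.3]
 [  0.5 -79.2  90.9]
 [ 11.6 -65.6  95.5]]
[ -2.0200596  -77.76080658  93.76248091] [ 0.43065966  0.51630172 -0.62467732]
```

View pics/w17.png

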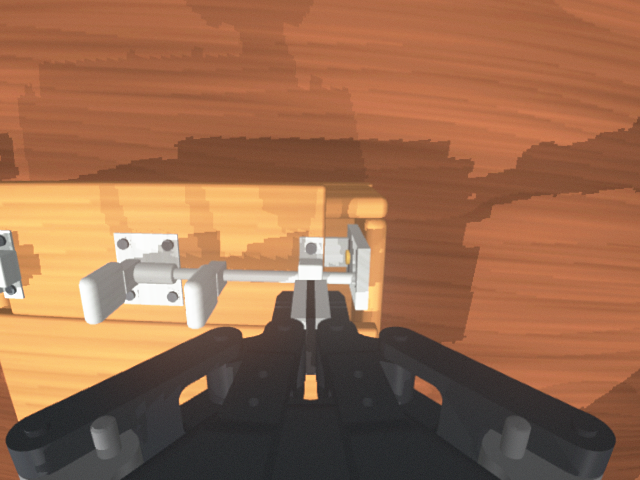

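>>> {"method": "carry_out", "body": {
  "rows": [
    [[0.7,0,0,0,0],[0.7,0,0,0,0],[0.7,0,0,0,0],[0.7,0,0,0,0],[0.7,0,0,0,0],[0.7,0,0,0,0],[0.5,0,0,0,0],[0,0,0,0,0]]
  ]
}}

```text
time_s: 40.1
position: [534.1, -258.2, 89.0]
ee_rot: [1.148, 1.247, -1.148]
contact_force: [0.1, 0.0, 1.1]
grip_width: -0.002
```

```bash
cat > tilt.py <<'E'
from h import *
import sys
B,p,o=lidcheck(sys.argv[1],HT,YT)
s=(B[...,2]>74)&(B[...,2]<87)&(abs(B[...,1]+10)<95)&(B[...,0]>-20)&(B[...,0]<38)
Q=B[s];A=np.c_[Q[:,:2],np.ones(len(Q))]
for _ in range(6):
    k=np.linalg.lstsq(A,Q[:,2],rcond=None)[0];g=abs(A@k-Q[:,2])<1.2;A,Q=A[g],Q[g]
print("plane",k.round(4),len(Q))
r=[]
for y in range(-80,60,10):
    m=(abs(B[...,1]-y)<3)&(abs(B[...,2]-80.5)<4)&(B[...,0]>10)&(B[...,0]<60);v=B[...,0][m]
    if len(v): r.append((y,v.max()))
r=np.array(r);f=np.polyfit(r[:,0],r[:,1],1);print("rear edge",np.degrees(f[0]).round(2),f[1].round(2))
m=(B[...,2]>112)&(B[...,2]<128)&(abs(B[...,0])<25)&(abs(B[...,1]+10)<50);Q=B[m]
for s in(1,-1):
    q=Q[(Q[:,1]+10)*s>0]
    if len(q): print("   plate",s,q.min(0).round(1),q.max(0).round(1))
print(inbox(o["position"],HT,YT).round(1),o["contact_force"].round(1),o["wrist_torque"].round(2),o["time_s"])
E
python3 tilt.py w18
```

```text
plane [-1.02000e-02 -1.85000e-02  8.13951e+01] 22871
rear edge 1.04 45.11
   plate 1 [-10.8  11.7 112. ] [ 11.1  20.3 125.5]
   plate -1 [-11.6 -33.8 112. ] [ 10.1 -25.  126.5]
[ -2.1 -77.8  89. ] [0.1 0.  1.1] [0.03 0.03 0.03] 40.1
```

View pics/w18.png

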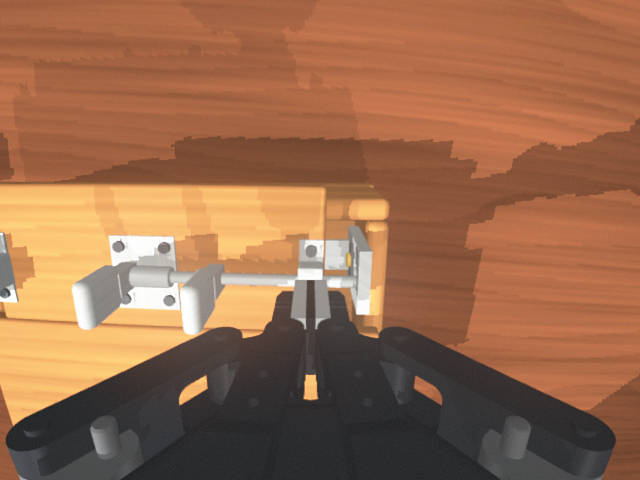

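>>> {"method": "carry_out", "body": {
  "rows": [
    [[0.8,0,0,0,0],[0.8,0,0,0,0],[0.8,0,0,0,0],[0.7,0,0,0,0],[0.7,0,0,0,0],[0.7,0,0,0,0],[0.5,0,0,0,0],[0,0,0,0,0]]
  ]
}}

```text
time_s: 41.15
position: [534.1, -258.2, 84.0]
ee_rot: [1.148, 1.247, -1.148]
contact_force: [-0.9, -0.6, -0.8]
grip_width: 0.003
```

>>> {"method": "carry_out", "body": {
  "rows": [
    [[1,0,0,0,0],[1,0,0,0,0],[1,0,0,0,0],[1,0,0,0,0],[1,0,0,0,0],[0.7,0,0,0,0],[0.5,0,0,0,0],[0,0,0,0,0]]
  ]
}}

```text
time_s: 42.15
position: [534.1, -258.2, 77.9]
ee_rot: [1.148, 1.247, -1.148]
contact_force: [0.0, -0.1, 0.2]
grip_width: -0.001
```

>>> {"method": "carry_out", "body": {
  "rows": [
    [[0.8,0,0,0,0],[0.8,0,0,0,0],[0.8,0,0,0,0],[0.7,0,0,0,0],[0.7,0,0,0,0],[0.7,0,0,0,0],[0.5,0,0,0,0],[0,0,0,0,0]]
  ]
}}

```text
time_s: 43.15
position: [534.1, -258.2, 72.9]
ee_rot: [1.148, 1.247, -1.148]
contact_force: [0.4, -0.4, -0.6]
grip_width: 0.003
```

```bash
python3 tilt.py w19
```

```text
plane [-1.63000e-02 -2.80000e-03  7.97967e+01] 22916
rear edge 1.17 45.33
   plate 1 [-11.1  10.  112. ] [ 11.2  19.5 124. ]
   plate -1 [ -5.2 -41.  112. ] [ 10.5 -32.1 123.6]
[ -2.  -77.8  72.9] [ 0.4 -0.4 -0.6] [-0.01  0.01 -0.  ] 43.15
```

View pics/w19.png

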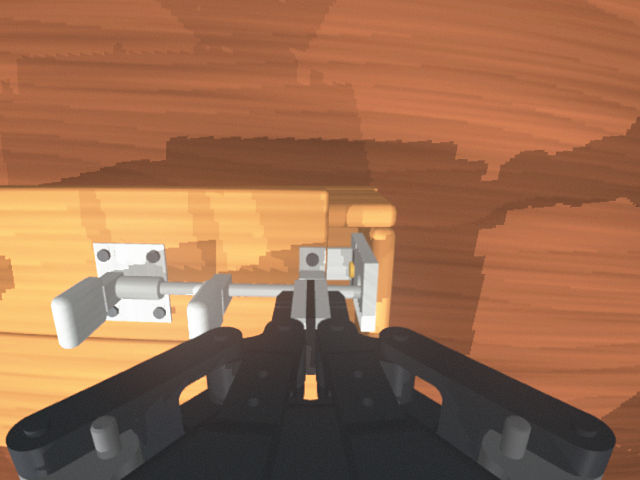

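>>> {"method": "carry_out", "body": {
  "rows": [
    [[-3,0,0,0,0],[-12,0,0,0,0],[-20,0,0,0,0],[-25,0,0,0,0],[-25,0,0,0,0],[-25,0,0,0,0],[-15,-15,0,0,0],[0,-20,0,0,0]]
  ]
}}

```text
time_s: 44.2
position: [498.3, -261.3, 199.0]
ee_rot: [1.148, 1.246, -1.148]
contact_force: [-0.2, 0.3, -0.9]
grip_width: -0.0
```

>>> {"method": "carry_out", "body": {
  "rows": [
    [[0,-20,-30,0,0],[0,0,-30,0,0],[0,0,-10,0,0],[0,0,0,0,0],[0,0,0,0,0],[0,0,0,0,0],[0,0,0,0,0],[0,0,0,0,0]]
  ]
}}

```text
time_s: 45.2
position: [473.5, -193.1, 197.8]
ee_rot: [1.148, 1.247, -1.148]
contact_force: [-0.4, -0.0, -1.0]
grip_width: -0.003
```

```bash
python3 tilt.py w20; python3 - <<'E'
from h import *
z=np.load("w20.npz");p=z["p"];tp=(z["pos"],z["rot"]);out=[]
for y in(103,-103):
    X=np.r_[toW((0,y),HT,YT),85];u,v=proj("wrist",X,tp)[0].astype(int);print(y,u,v)
    u=np.clip(u,40,600);v=np.clip(v,40,440);out.append(cv2.resize(p[v-40:v+40,u-40:u+40,::-1],(390,390),interpolation=cv2.INTER_CUBIC))
cv2.imwrite("pics/w20c.png",np.hstack(out))
p,d=arm.read_camera("side");cv2.imwrite("pics/s20.png",p[:,:,::-1])
p,d=arm.read_camera("scene");cv2.imwrite("pics/c20.png",p[:,:,::-1])
E
```

```text
plane [-9.90000e-03 -2.50000e-03  7.96331e+01] 11358
rear edge 1.11 44.95
   plate 1 [-10.9  11.5 112.2] [ 10.6  19.8 124.4]
   plate -1 [-12.2 -40.  112.1] [  9.4 -32.3 124.1]
[-57.1  -7.9 197.8] [-0.4 -0.  -1. ] [ 0.    0.06 -0.03] 45.2
103 165 154
-103 434 154
```

View pics/w20.png

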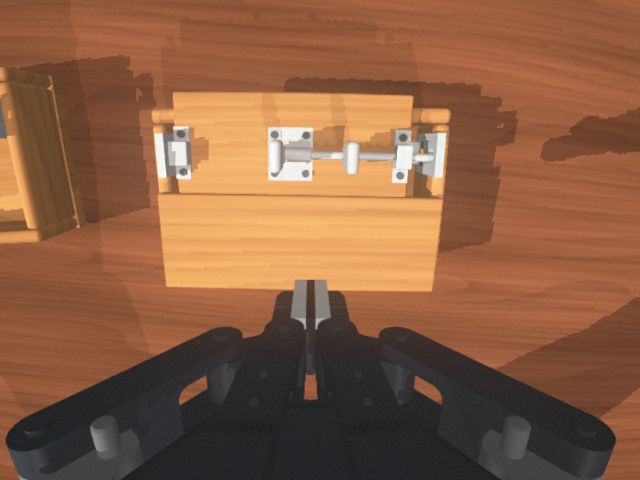

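View pics/w20c.png

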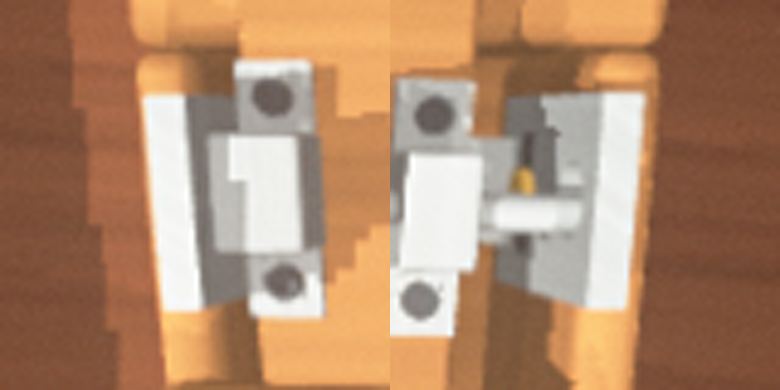

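View pics/c20.png

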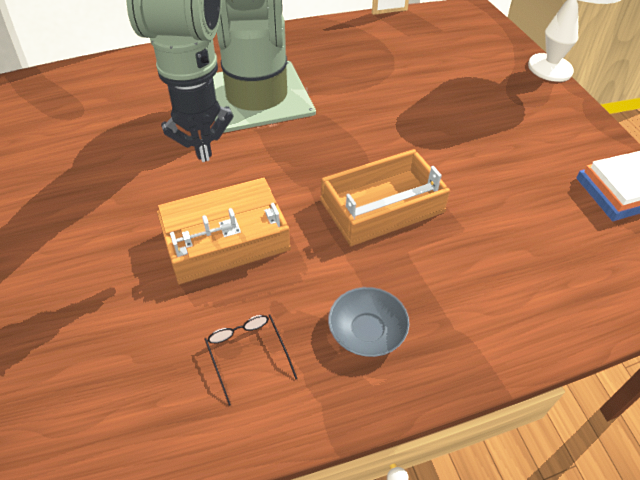

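```bash
python3 - <<'E'
from rig import arm
print(arm.sign_off())
E
```

```text
the job is handed in; nothing more can be done
None
```

The lid is off its key box and hung on the open box, with both hinge pins home. The job was handed in at about 45 s with the gripper clear and touching nothing.

**How it went**
- I pinched the paddle and post, lifted the lid straight up, and lowered it onto the other box's rim. The hinge offset, seen from above, was about +4.5 mm.
- I slid the lid to +y with only 4 to 6 N of side force until the shoulder just touched, then backed off a little.
- Letting go of the paddle lifted the -y end about 3.5 mm, so the sprung pin stopped on the ear face.
- I corrected that with a light press of the closed fingertips on the -y hinge block. The pin then snapped out.

**Last checks**
- **Pins:** the post and paddle faces measure 59.8 mm apart, where 60 mm means the pin is fully out. The post face is at +19.8 mm, where home is +20 mm. Both agree with the pins being home.
- **Flatness:** the lid's tilt along y is 0.0025 and its top is at about 80 mm, so it is lying flat.
- **Surroundings:** the bowl and glasses look unmoved in the scene camera. The key and remote are covered and cannot be seen, but nothing reached into the box.

**What disagreed**
- **Lid angle:** the lid sits about 1.1° turned about the vertical, within the slack of the bores. It turned in the fingers during the pinch, and I left it rather than risk a nudge.
- **Fingertip position:** the fingertips turned out to be more than 15 mm behind the stated tool point, perhaps about 25 mm. They were therefore holding the plates higher than I planned, which probably caused both the turn and the lifted end.

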